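Pack the projector lenses and seal their case

ROBOT

A 7-joint arm with a two-finger parallel gripper is mounted at the origin on the work surface. World frame = base frame: x ahead of the robot, y to its left, z up, the work surface at z = 0. Lengths are in m, angles in rad, forces in N, time in s.
With the tool pointing down it reaches from about 0.425 to 0.875 m from the base axis. Payload 4.7 kg.
Tool frame: the origin (TCP) lies at the very end of the fingers, on their centre line; the grasp point (between the pads) lies 19 mm behind it; z points along the fingers, y is the line along which they close (so a half turn about z gives the same grasp; the last joint's range is limited). The gripper opens to 87 mm and grips with 3 to 60 N. Pads are 19 mm wide; open, the fingers measure 117 mm over their backs; the gripper's body (75 mm by 190 mm) begins 51 mm behind the grasp point.
Start: joints at [1.357, 0.321, -0.07, 1.45, 0.023, 1.371, -0.057], TCP at [0.147, -0.633, 0.223] pointing down, gripper open.
Joint ranges: [-2.86, 2.86], [-0.3, 2.09], [-1.38, 1.24], [0.06, 2.45], [-1.56, 4.7], [0.09, 2.05], [-2.69, 2.69]. Speed limits (rad/s): [2.57, 2.57, 3.14, 3.14, 3.14, 3.14, 3.14].

INTERFACE

Orientations are given as a rotation vector (axis times angle).
In Python, from bench import ctrl, get_image, job gives the robot as it stands.
- The arm moves only by the shell command python3 -m crank 'ROWS' [FORCE]. ROWS is JSON, a list that holds one entry, the list of rows, each a list of 5 numbers: the shift along the tool's x, y, z in mm, then the turn about the tool's z in rad, then the closure, from -1 (fully open) to 1 (shut), so that 0 is half open. A call has 1 to 10 rows; each row shifts and turns the commanded pose from where the row before left it, along the tool's axes as they then stand; what a row does not reach is not made up. A row lasts 1/12 s, in which the tool goes at most 41.7 mm and 7.16 degrees, less where a joint would pass 70% of its speed; a pose out of reach is approached as far as the arm can. A call with a gripper value outside its range is refused whole. The fingers move at their own pace and stop on an object; FORCE is the grip in N (left out, the last holds). Time passes only in rows, so rows that do not move let the fingers close. It gives the time, the measured TCP pose, the force, the opening and the grip force at its end, in the units of the state.
- ctrl.get_state(): the state, without advancing time (a new reading comes with each control period).
- get_image(name): name is "scene" or "top"; returns a dict with "pixels" (480x640x3 uint8, red, green, blue), "fx", "fy", "cx", "cy" (pixels), "T" (4x4, takes a point from camera to world coordinates). Camera axes: x right, y down, z forward; pixel columns grow to the right and rows downward; lengths in m; the calibration is good to about 2 mm. A picture is of the moment at which its call begins. There is no depth.
- job.close_job(): hands the job in; it is judged then, once.
The state is a dict: "time": time; "joint_positions": joint angles; "qd": joint speeds; "joint_torque": joint torques, N m; "position": TCP position; "tool_rot": TCP orientation; "ft_force": force on the tool from outside, world axes, zero at the start; "torque": the same for the moment, N m; "grip_width": opening from 0.0 (shut) to 1.0 (fully open); "grip_force": force on a finger pad.
Only numpy, scipy, OpenCV 4.12 (cv2) and the standard library are available. Lean on these libraries where they do the work, as an engineer would, in place of code of your own. Each camera call takes 0.05 s, during which the arm holds its last target. There are 200 camera calls.

TASK

Put the projector lenses away: open the cover of the gasketed case, stand every lens that is on the bench upright inside (glass up), then shut the cover. Then tighten its four wing screws clockwise, evenly and crosswise, in two rounds: in the first round turn each only about half-way, doing one screw and the diagonally opposite one before the other two; in the second round turn each fully home to its stop, again one diagonal and then the other. Leave the bottle, the tape and the screw tray where they are.

Things in the scene. Friction and masses are not known exactly. Their poses are not given: they have to be found in the camera images.
- case: fixed grey metal case, an open box 135 mm (own x) by 215 mm (own y), 65 mm high, walls 6 mm, inner floor 6 mm above its underside. Origin: centre of its underside on the worktop; x points from the handle side (towards the robot) to the hinge side, z up. It stands left or right of the robot's midline, turned up to 0.3 rad.
- lid (a joint): angle of the hinged aluminium cover, rad: 0 shut on its gasket, grows as it opens upwards, stop at 1.95. Stiff hinge (friction 0.5 N m): it stays wherever it is left. Starts shut or ajar, 0 to 0.25. The cover is a plate 8 mm thick that carries the four wing screws on its outside.
- lid_hinge (a point): middle of the hinge line (parallel to case y) at the case's far rim, 68 mm above the worktop, 67.5 mm along case x
- lid_handle (a point): middle of the pull bar of the cover: a round steel bar of 10 mm diameter, 100 mm long, parallel to the hinge, 45 mm out in front of the cover's free edge, in the plane of the cover, free to be pinched from above at any cover angle. It is 180 mm from the hinge line; moves with the cover (case frame: x = 67.5 - 180 cos(lid) + 4 sin(lid) mm, z = 68 + 180 sin(lid) + 4 cos(lid) mm).
- screw1 (a joint): turn of the wing screw at the cover's corner (robot side, +y of the case's own frame), rad: 0 fully loose, grows as it is turned clockwise seen from above, 2.0 at its hard stop (tight). It starts at 0 to 0.25. Stiff (about 0.06 N m), stays where left; it turns but does not sink.
- screw1_grip (a point): middle of the wing of screw 1, on its axis, 22 mm above the cover's top face. Own x axis lies along the wing, z along the screw axis away from the cover. The brass wing is an upright blade 42 mm long, 7 mm thick, 20 mm tall (10 mm above and below this point). At the stop it is parallel to the case's long side (case y); fully loose it is 2.0 rad anticlockwise of that.
- screw2 (a joint): turn of the wing screw at the cover's corner (robot side, -y of the case's own frame), rad: 0 fully loose, grows as it is turned clockwise seen from above, 2.0 at its hard stop (tight). It starts at 0 to 0.25. Stiff (about 0.06 N m), stays where left; it turns but does not sink.
- screw2_grip (a point): middle of the wing of screw 2, on its axis, 22 mm above the cover's top face. Own x axis lies along the wing, z along the screw axis away from the cover. The brass wing is an upright blade 42 mm long, 7 mm thick, 20 mm tall (10 mm above and below this point). At the stop it is parallel to the case's long side (case y); fully loose it is 2.0 rad anticlockwise of that.
- screw3 (a joint): turn of the wing screw at the cover's corner (hinge side, -y of the case's own frame), rad: 0 fully loose, grows as it is turned clockwise seen from above, 2.0 at its hard stop (tight). It starts at 0 to 0.25. Stiff (about 0.06 N m), stays where left; it turns but does not sink.
- screw3_grip (a point): middle of the wing of screw 3, on its axis, 22 mm above the cover's top face. Own x axis lies along the wing, z along the screw axis away from the cover. The brass wing is an upright blade 42 mm long, 7 mm thick, 20 mm tall (10 mm above and below this point). At the stop it is parallel to the case's long side (case y); fully loose it is 2.0 rad anticlockwise of that.
- screw4 (a joint): turn of the wing screw at the cover's corner (hinge side, +y of the case's own frame), rad: 0 fully loose, grows as it is turned clockwise seen from above, 2.0 at its hard stop (tight). It starts at 0 to 0.25. Stiff (about 0.06 N m), stays where left; it turns but does not sink.
- screw4_grip (a point): middle of the wing of screw 4, on its axis, 22 mm above the cover's top face. Own x axis lies along the wing, z along the screw axis away from the cover. The brass wing is an upright blade 42 mm long, 7 mm thick, 20 mm tall (10 mm above and below this point). At the stop it is parallel to the case's long side (case y); fully loose it is 2.0 rad anticlockwise of that.
- lens1: projector lens (if present): black upright cylinder 42 mm in diameter, 40 mm tall, 120 g, glass on top. Origin: centre of its underside; z up through the glass. Starts standing on the mat. Two to four are present.
- lens2: projector lens (if present): black upright cylinder 42 mm in diameter, 40 mm tall, 120 g, glass on top. Origin: centre of its underside; z up through the glass. Starts standing on the mat. Two to four are present.
- lens3: projector lens (if present): black upright cylinder 42 mm in diameter, 40 mm tall, 120 g, glass on top. Origin: centre of its underside; z up through the glass. Starts standing on the mat. Two to four are present.
- lens4: projector lens (if present): black upright cylinder 42 mm in diameter, 40 mm tall, 120 g, glass on top. Origin: centre of its underside; z up through the glass. Starts standing on the mat. Two to four are present.
- mat: thin square cork bench mat, 200 mm by 200 mm, 3 mm thick, fixed; origin: centre of its underside. The lenses start on it, on the other side of the midline from the case.
- bottle: bystander: amber bottle, 64 mm diameter, 200 mm tall; origin: centre of its underside
- tape: bystander: roll of tape lying flat, 100 mm diameter, 45 mm high; origin: centre of its underside
- tray: bystander: low grey tray of screws, 110 by 150 mm, 28 mm high; origin: centre of its underside

How it is judged:
By the outcome, as a careful person would: the job done as asked, in the order asked, and still so for the second after the job is handed in, with the robot touching nothing.
Of lens1, lens2, lens3, lens4 only 2 to 4 are there at a start; the rules pass over those that are not, and their reading is None.
At some moment in a run one of lens1, lens2, lens3, lens4 may be knocked a few centimetres aside while the robot is not near it.
Once in a run the grip may slacken for a moment while it holds something.
It also fails if it takes over 210 s, if anything falls off the work surface, if the arm or the gripper's body presses on something with over 40 N, if the wrist force passes 120 N, or if a joint passes its speed limit or range.

## Working session

There is one attempt and no reset: what is moved stays moved. The work goes in short steps, Python scripts to look and compute and a shell command to move; the robot and the scene stay as the last step left them, time stands still between calls to the robot, and variables do not carry over. Pictures are saved under pics/ and viewed, at most 14 in all, crops included, and the job is handed in when it is done.

```bash
ls; mkdir -p pics
python3 - <<'E'
from bench import ctrl,get_image
import cv2,numpy as np
print(ctrl.get_state())
for n in("scene","top"):
    i=get_image(n); cv2.imwrite(f"pics/{n}0.png",i["pixels"][:,:,::-1]); print(n,i["fx"],i["fy"],i["cx"],i["cy"],np.round(i["T"],4).tolist())
E
```

```text
pics
{'time': 0.0, 'joint_positions': array([ 1.35709662,  0.32182074, -0.07009789,  1.4516782 ,  0.02261752,
        1.37082104, -0.05692578]), 'qd': array([-0.0003537 , -0.00196657, -0.00045956, -0.00171242,  0.00014063,
       -0.00059025, -0.00076085]), 'joint_torque': array([-1.03462600e-03, -4.91289318e+01, -4.04264303e-01, -3.12529850e+01,
       -6.37701130e-02,  4.36935062e-02,  1.88181325e-04]), 'position': array([ 0.14661738, -0.63266831,  0.2214615 ]), 'tool_rot': array([-3.11933378e+00, -3.56869041e-01,  5.21974517e-04]), 'ft_force': array([0.19731802, 1.06933045, 0.2685343 ]), 'torque': array([-0.02061208,  0.06119102, -0.04892034]), 'grip_force': 0.0, 'grip_width': 0.9984464266569573}
scene 517.489426135691 517.489426135691 320.1297259750691 240.91753082950427 [[0.5958, 0.6396, -0.4858, 1.1361], [0.803, -0.4607, 0.3782, -0.4524], [0.0181, -0.6154, -0.788, 0.9834], [0.0, 0.0, 0.0, 1.0]]
top 440.15022620162165 440.15022620162165 323.84142475235456 240.48051272596706 [[-0.0132, -0.9923, 0.1228, 0.4588], [-0.9999, 0.0139, 0.0048, 0.0119], [-0.0065, -0.1227, -0.9924, 1.2596], [0.0, 0.0, 0.0, 1.0]]
```

View pics/top0.png

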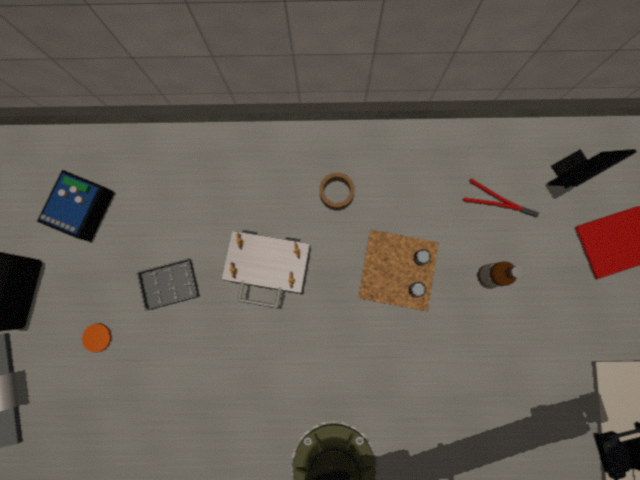

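View pics/scene0.png

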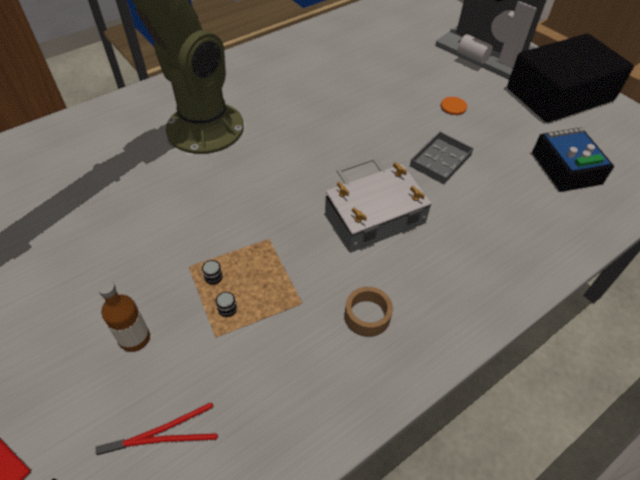

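Both views show the case on the left with its lid nearly shut (top view about 222–310, 232–306), and two lenses on the mat at (422,257) and (417,289). I'll zoom in to get exact features.

Run:
```python
import cv2,numpy as np
t=cv2.imread("pics/top0.png")[220:320,210:330]; s=cv2.imread("pics/scene0.png")[150:260,315:445]
a=cv2.resize(t,(720,600),interpolation=cv2.INTER_CUBIC); b=cv2.resize(s,None,fx=5,fy=5,interpolation=cv2.INTER_CUBIC)
cv2.imwrite("pics/t1.png",cv2.convertScaleAbs(a,alpha=1.3,beta=20)); cv2.imwrite("pics/s1.png",cv2.convertScaleAbs(b,alpha=1.3,beta=20))
```

```text
(no output)
```

View pics/t1.png

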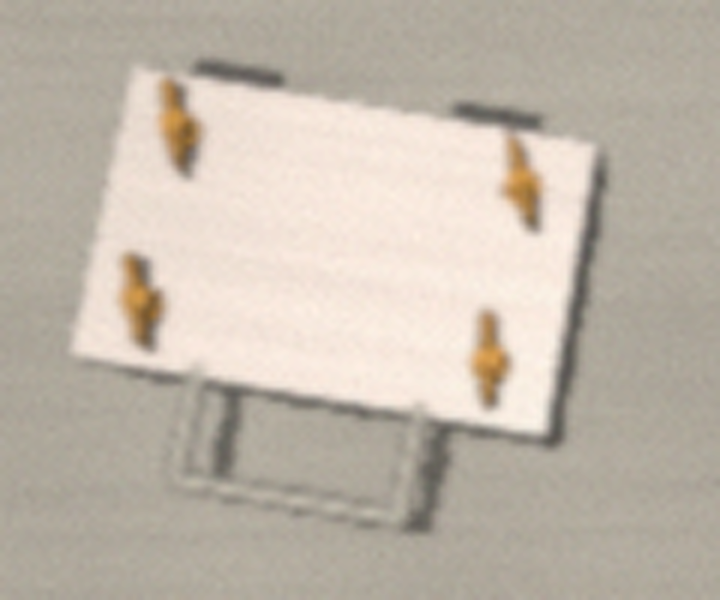

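View pics/s1.png

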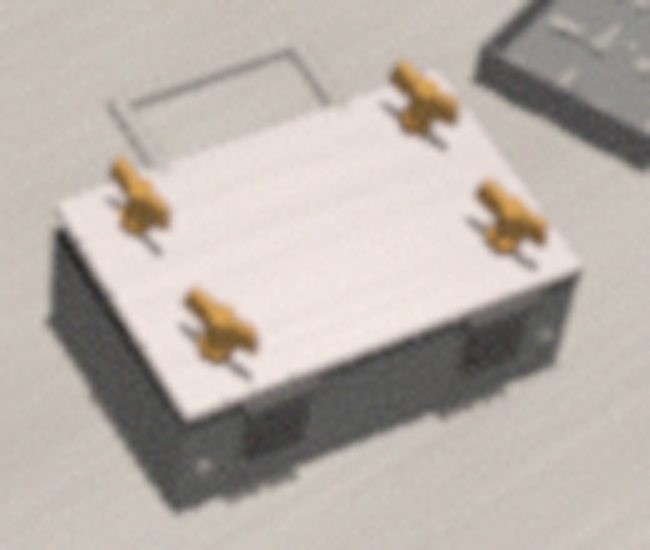

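Top crop: lid corners at (133,66), (600,145), (553,440), (73,353), and the bar from (178,482) to (408,520). Scene crop: corners at (188,418), (583,268), (62,207), (447,75). Next I'll fit the pose from these.

```bash
cat > h.py <<'E'
import cv2,numpy as np
from scipy.optimize import least_squares
from scipy.spatial.transform import Rotation as R
from bench import ctrl,get_image
C={"top":(440.15,323.84,240.48,np.array([[-0.0132,-0.9923,0.1228,0.4588],[-0.9999,0.0139,0.0048,0.0119],[-0.0065,-0.1227,-0.9924,1.2596],[0,0,0,1]])),
"scene":(517.49,320.13,240.92,np.array([[0.5958,0.6396,-0.4858,1.1361],[0.803,-0.4607,0.3782,-0.4524],[0.0181,-0.6154,-0.788,0.9834],[0,0,0,1]]))}
def proj(n,P):
    f,cx,cy,T=C[n]; p=(np.atleast_2d(P)-T[:3,3])@T[:3,:3]; return np.c_[f*p[:,0]/p[:,2]+cx,f*p[:,1]/p[:,2]+cy]
def back(n,u,v,z):
    f,cx,cy,T=C[n]; d=T[:3,:3]@[(u-cx)/f,(v-cy)/f,1]; return T[:3,3]+d*(z-T[2,3])/d[2]
def lidpt(q,a,y,h):  # a = distance from hinge towards the robot, h above hinge plane
    X,Y,th,l=q; x=.0675-a*np.cos(l)+h*np.sin(l); z=.068+a*np.sin(l)+h*np.cos(l)
    return np.array([X+x*np.cos(th)-y*np.sin(th),Y+x*np.sin(th)+y*np.cos(th),z])
def cas(q,x,y,z): return np.array([q[0]+x*np.cos(q[2])-y*np.sin(q[2]),q[1]+x*np.sin(q[2])+y*np.cos(q[2]),z])
def st(pr=True):
    s=ctrl.get_state(); r=R.from_rotvec(s["tool_rot"]).as_matrix()
    if pr: print("t",round(s["time"],2),"p",np.round(s["position"]*1e3,1),"yaw_y",round(np.arctan2(r[1,1],r[0,1]),3),"zt",np.round(r[:,2],3),"F",np.round(s["ft_force"],1),"w",round(s["grip_width"]*87,1),"gf",round(s["grip_force"],1),"q",np.round(s["joint_positions"],2))
    return s,r
def go(target,yaw=None):
    "shift in tool axes (mm) to world target; turn about tool z so finger line y gets world angle yaw (mod pi)"
    s,r=st(); d=r.T@(np.array(target)-s["position"])*1e3
    t=None
    if yaw is not None:
        c=np.arctan2(r[1,1],r[0,1]); e=(yaw-c+np.pi/2)%np.pi-np.pi/2; t=round(-e,3) # tool z down
    print("shift",np.round(d,1),"turn",t,"(alt",None if t is None else round(t-np.sign(t)*np.pi,3),")")
E
python3 - <<'E'
from h import *
T=lambda u,v:((u+.5)/6-.5+210,(v+.5)/6-.5+220)
S=lambda u,v:((u+.5)/5-.5+315,(v+.5)/5-.5+150)
W=.1075
obs=[("top",T(133,66),(0,W,.008)),("top",T(600,145),(0,-W,.008)),("top",T(553,440),(.135,-W,.008)),("top",T(73,353),(.135,W,.008)),("top",T(178,482),(.18,.05,.004)),("top",T(408,520),(.18,-.05,.004)),
("scene",S(188,418),(0,-W,.008)),("scene",S(583,268),(0,W,.008)),("scene",S(62,207),(.135,-W,.008)),("scene",S(447,75),(.135,W,.008)),("scene",S(110,103),(.18,-.05,.004)),("scene",S(292,50),(.18,.05,.004))]
f=lambda q:np.concatenate([proj(n,lidpt(q,*m))[0]-p for n,p,m in obs])
r=least_squares(f,[.5,.15,-.1,.1],loss="soft_l1"); q=r.x; print(q,np.round(f(q).reshape(-1,2),1).tolist())
print("handle",lidpt(q,.18,0,.004))
# screws: fit a,y from wing tops
for nm,t,s in(("1",T(140,303),S(425,100)),("2",T(489,361),S(140,203)),("3",T(521,187),S(222,333)),("4",T(178,130),S(512,222))):
    g=least_squares(lambda m:np.r_[proj("top",lidpt(q,m[0],m[1],.03))[0]-t,proj("scene",lidpt(q,m[0],m[1],.03))[0]-s],[.07,0]); print(nm,g.x,np.round(g.fun,1))
im=cv2.imread("pics/top0.png")
for u,v in((422,257),(417,289)): print("lens",back("top",u,v,.043))
for u,v in((212,267),(226,299)): print("lensS",back("scene",u,v,.043))
go(lidpt(q,.18,0,.004)+[0,0,.1],q[2])
E
```

```text
[ 0.55122664  0.17350576 -0.18192527  0.06381427] [[0.3, -0.6], [0.3, -0.7], [-0.7, -0.5], [-0.1, 0.4], [0.4, -0.6], [-0.9, -0.5], [-0.5, -0.8], [0.1, -0.9], [-1.9, -0.6], [-2.0, -0.8], [1.2, 1.2], [0.0, -0.0]]
handle [0.44119441 0.1937472  0.08347063]
1 [0.10702461 0.07825469] [ 0.  -0.7 -0.4 -0.7]
2 [ 0.10584985 -0.07788679] [ 0.4 -0.8 -0.1 -1.1]
3 [ 0.02515271 -0.0783626 ] [ 0.8 -1.8 -0.3 -2. ]
4 [0.02641175 0.0771487 ] [ 0.3 -1.5 -0.5 -1.6]
lens [ 0.55946196 -0.2533282   0.043     ]
lens [ 0.47162641 -0.23605952  0.043     ]
lensS [ 0.47541815 -0.23844951  0.043     ]
lensS [ 0.56511299 -0.2551844   0.043     ]
t 0.1 p [ 146.6 -632.7  221.6] yaw_y -1.343 zt [-0.     0.002 -1.   ] F [ 0.2  0.7 -0.1] w 87.1 gf 0.0 q [ 1.36  0.32 -0.07  1.45  0.02  1.37 -0.06]
shift [ 473.6 -738.5   39.3] turn -1.161 (alt 1.981 )
```

```bash
python3 -m crank '[[[0,0,-6,-0.116,-1],[0,0,-6,-0.116,-1],[0,0,-6,-0.116,-1],[0,0,-6,-0.116,-1],[0,0,-6,-0.116,-1],[0,0,-6,-0.116,-1],[0,0,-6,-0.116,-1],[0,0,-6,-0.116,-1],[0,0,-6,-0.116,-1],[0,0,-6,-0.116,-1]]]' 40
python3 -m crank '[[[28,16,0,0,-1],[28,16,0,0,-1],[28,16,0,0,-1],[28,16,0,0,-1],[28,16,0,0,-1],[28,16,0,0,-1],[28,16,0,0,-1],[28,16,0,0,-1],[28,16,0,0,-1],[28,16,0,0,-1]]]'
python3 -m crank '[[[36,10,0,0,-1],[36,10,0,0,-1],[36,10,0,0,-1],[36,10,0,0,-1],[36,0,0,0,-1],[36,0,0,0,-1],[36,0,0,0,-1],[36,0,0,0,-1],[36,0,0,0,-1],[36,0,0,0,-1]]]'
python3 - <<'E'
from h import *
q=[.5512,.1735,-.1819,.0638]
go(lidpt(q,.18,0,.004)+[0,0,.06],q[2])
E
```

```text
time: 0.93
position: [0.1467, -0.633, 0.2822]
tool_rot: [-2.409, -2.015, -0.001]
ft_force: [0.3, -0.1, -0.4]
grip_width: 0.997
grip_force: 0.0
time: 1.77
position: [0.3556, -0.3855, 0.2822]
tool_rot: [-2.415, -2.009, 0.001]
ft_force: [0.3, 0.6, 0.9]
grip_width: 1.002
grip_force: 0.0
time: 2.6
position: [0.4596, -0.0385, 0.2823]
tool_rot: [2.415, 2.009, -0.001]
ft_force: [0.0, -0.0, -0.3]
grip_width: 1.0
grip_force: 0.0
t 2.6 p [459.6 -38.5 282.3] yaw_y -0.183 zt [-0.    -0.001 -1.   ] F [ 0.  -0.  -0.3] w 87.0 gf 0.0 q [ 0.89 -0.11 -0.79  1.78 -0.08  1.45 -0.07]
shift [225.1 -60.4 138.6] turn -0.001 (alt 3.141 )
```

```bash
python3 -m crank '[[[28,-7.5,10,0,0.2],[28,-7.5,10,0,0.2],[28,-7.5,10,0,0.2],[28,-7.5,10,0,0.2],[28,-7.5,10,0,0.2],[28,-7.5,18,0,0.2],[28,-7.5,18,0,0.2],[28,-7.5,18,0,0.2],[0,0,18,0,0.2],[0,0,16,0,0.2]]]'
python3 - <<'E'
from h import *
q=[.5512,.1735,-.1819,.0638]
go(lidpt(q,.18,0,.004)+[0,0,-.013],q[2])
i=get_image("top");a=i["pixels"][200:340,200:360,::-1]
b=get_image("scene")["pixels"][80:220,300:460,::-1]
cv2.imwrite("pics/2.png",cv2.resize(np.hstack([a,b]),(800,350),interpolation=cv2.INTER_CUBIC))
E
```

```text
time: 3.43
position: [0.4405, 0.1931, 0.1434]
tool_rot: [-2.41, -2.014, 0.0]
ft_force: [0.6, -0.2, 0.7]
grip_width: 0.417
grip_force: 0.0
t 3.43 p [440.5 193.1 143.4] yaw_y -0.178 zt [-0.001  0.001 -1.   ] F [ 0.6 -0.2  0.7] w 36.3 gf 0.0 q [ 0.64  0.11 -1.15  1.93  0.11  1.17 -0.73]
shift [ 0.8  0.6 72.9] turn 0.004 (alt -3.138 )
```

View pics/2.png

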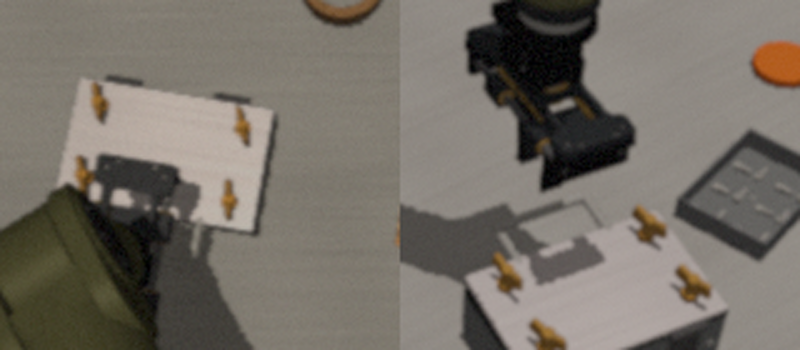

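```bash
python3 -m crank '[[[0,0,15,0,0.2],[0,0,15,0,0.2],[0,0,15,0,0.2],[0,0,15,0,0.2],[0,0,13,0,0.2],[0,0,0,0,0.9],[0,0,0,0,0.9],[0,0,0,0,0.9],[0,0,0,0,0.9],[0,0,0,0,0.9]]]' 30
python3 - <<'E'
from h import *
st()
q=[.5512,.1735,-.1819,.0638]
p=lambda l:np.array([-180*np.cos(l)+4*np.sin(l),-180*np.sin(l)-4*np.cos(l)])
L=np.linspace(.064,1.85,31)
P=np.array([p(l) for l in L]); print(np.round(np.diff(P,axis=0),1).tolist())
E
```

```text
time: 4.37
position: [0.4412, 0.1912, 0.0723]
tool_rot: [-2.415, -2.008, 0.001]
ft_force: [-6.0, 2.0, 0.1]
grip_width: 0.113
grip_force: 2.6
t 4.37 p [441.2 191.2  72.3] yaw_y -0.184 zt [-0.001 -0.    -1.   ] F [-6.   2.   0.1] w 9.8 gf 2.6 q [ 0.55  0.24 -1.1   2.    0.25  1.04 -0.85]
[[1.2, -10.6], [1.9, -10.6], [2.5, -10.4], [3.1, -10.3], [3.7, -10.1], [4.3, -9.8], [4.9, -9.5], [5.4, -9.2], [6.0, -8.9], [6.5, -8.5], [7.0, -8.1], [7.5, -7.7], [7.9, -7.2], [8.3, -6.7], [8.7, -6.2], [9.1, -5.7], [9.4, -5.2], [9.7, -4.6], [9.9, -4.0], [10.2, -3.4], [10.3, -2.8], [10.5, -2.2], [10.6, -1.5], [10.7, -0.9], [10.7, -0.3], [10.7, 0.4], [10.7, 1.0], [10.6, 1.6], [10.5, 2.3], [10.3, 2.9]]
```

```bash
python3 -m crank '[[[0,0,0,0,0.9],[0,1.2,-10.6,0,0.9],[0,1.9,-10.6,0,0.9],[0,2.5,-10.4,0,0.9],[0,3.1,-10.3,0,0.9],[0,3.7,-10.1,0,0.9],[0,4.3,-9.8,0,0.9],[0,4.9,-9.5,0,0.9],[0,5.4,-9.2,0,0.9],[0,6,-8.9,0,0.9]]]' 
python3 -m crank '[[[0,6.5,-8.5,0,0.9],[0,7,-8.1,0,0.9],[0,7.5,-7.7,0,0.9],[0,7.9,-7.2,0,0.9],[0,8.3,-6.7,0,0.9],[0,8.7,-6.2,0,0.9],[0,9.1,-5.7,0,0.9],[0,9.4,-5.2,0,0.9],[0,9.7,-4.6,0,0.9],[0,9.9,-4,0,0.9]]]'
python3 -c "
from h import *
st()"
```

```text
time: 5.2
position: [0.4755, 0.1848, 0.162]
tool_rot: [2.415, 2.008, 0.003]
ft_force: [5.7, 3.4, -10.4]
grip_width: 0.104
grip_force: 30.0
time: 6.03
position: [0.555, 0.1704, 0.225]
tool_rot: [-2.411, -2.008, 0.005]
ft_force: [-3.1, 4.0, -2.3]
grip_width: 0.105
grip_force: 30.0
t 6.03 p [555.  170.4 225. ] yaw_y -0.182 zt [-0.005  0.001 -1.   ] F [-3.1  4.  -2.3] w 9.1 gf 30.0 q [ 0.53  0.34 -1.06  1.59  0.3   1.39 -0.75]
```

```bash
python3 -m crank '[[[0,10.2,-3.4,0,0.9],[0,10.3,-2.8,0,0.9],[0,10.5,-2.2,0,0.9],[0,10.6,-1.5,0,0.9],[0,10.7,-0.9,0,0.9],[0,10.7,-0.3,0,0.9],[0,10.7,0.4,0,0.9],[0,10.7,1,0,0.9],[0,10.6,1.6,0,0.9],[0,10.5,2.3,0,0.9]]]' 
python3 -m crank '[[[0,10.3,2.9,0,0.9],[0,0,0,0,0.9],[0,0,0,0,0],[0,0,0,0,0],[0,0,0,0,0],[0,0,-15,0,0],[0,0,-20,0,0],[0,0,-20,0,0],[-10,-10,-10,0,-1],[-30,-20,0,0,-1]]]'
python3 -c "
from h import *
q=[.5512,.1735,-.1819,1.85]
print(lidpt(q,.18,0,.004))
st()
go([.50,-.22,.28],.0)"
```

```text
time: 6.87
position: [0.6607, 0.151, 0.232]
tool_rot: [-2.414, -2.009, -0.0]
ft_force: [-1.4, 3.0, 3.8]
grip_width: 0.102
grip_force: 30.0
time: 7.7
position: [0.6346, 0.1187, 0.2947]
tool_rot: [-2.409, -2.015, -0.008]
ft_force: [-1.6, -0.4, 1.3]
grip_width: 0.569
grip_force: 0.0
[0.67015586 0.15162008 0.23992718]
t 7.7 p [634.6 118.7 294.7] yaw_y -0.178 zt [ 0.003  0.004 -1.   ] F [-1.6 -0.4  1.3] w 49.5 gf 0.0 q [ 0.49  0.45 -1.01  1.33  0.37  1.56 -0.65]
t 7.7 p [634.6 118.7 294.7] yaw_y -0.178 zt [ 0.003  0.004 -1.   ] F [-1.6 -0.4  1.3] w 49.5 gf 0.0 q [ 0.49  0.45 -1.01  1.33  0.37  1.56 -0.65]
shift [-357.2  -72.6   12.8] turn -0.178 (alt 2.964 )
```

```bash
python3 -m crank '[[[0,0,0,-0.12,-1],[0,0,0,-0.12,-1],[0,0,0,-0.12,-1],[0,0,0,-0.12,-1],[0,0,0,-0.12,-1],[0,0,0,-0.12,-1],[0,0,0,-0.12,-1],[0,0,0,-0.12,-1],[0,0,0,-0.12,-1],[0,0,0,-0.12,-1]]]'
python3 -m crank '[[[0,0,0,-0.12,-1],[0,0,0,-0.12,-1],[0,0,0,-0.12,-1],[0,-36,5,0,-1],[0,-36,5,0,-1],[0,-36,5,0,-1],[0,-36,5,0,-1],[0,-36,5,0,-1],[0,-36,5,0,-1],[0,-36,5,0,-1]]]'
python3 - <<'E'
from h import *
i=get_image("top");cv2.imwrite("pics/t3.png",i["pixels"][:,:,::-1])
j=get_image("scene");cv2.imwrite("pics/s3.png",j["pixels"][:,:,::-1])
cv2.imwrite("pics/3.png",np.hstack([cv2.resize(i["pixels"][170:330,180:500,::-1],(480,240)),cv2.resize(j["pixels"][60:350,60:450,::-1],(320,240))]))
go([.562,-.254,.12],1.389)
E
```

```text
time: 8.53
position: [0.6337, 0.1133, 0.2924]
tool_rot: [0.852, 3.024, -0.004]
ft_force: [-0.4, 0.5, -0.0]
grip_width: 0.998
grip_force: 0.0
time: 9.37
position: [0.584, -0.1356, 0.2573]
tool_rot: [-0.306, -3.126, 0.004]
ft_force: [1.1, 0.3, 0.2]
grip_width: 1.0
grip_force: 0.0
t 9.47 p [ 583.1 -143.3  255.7] yaw_y 1.363 zt [-0.004 -0.005 -1.   ] F [-0.  -0.9 -0. ] w 86.7 gf 0.0 q [ 1.15  0.51 -1.32  1.5   0.49  1.52  1.2 ]
shift [  -2.5 -111.9  136.3] turn -0.026 (alt 3.116 )
```

View pics/3.png

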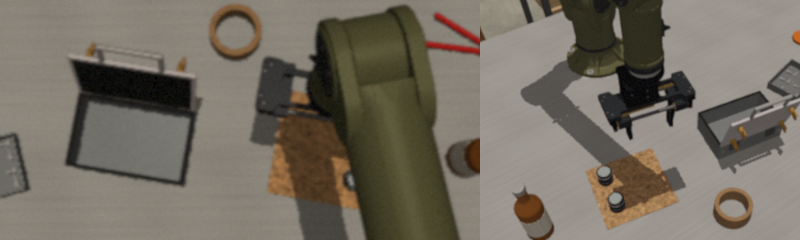

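```bash
python3 -m crank '[[[0,-16,10,-0.026,-1],[0,-16,10,0,-1],[0,-16,10,0,-1],[0,-16,10,0,-1],[0,-16,10,0,-1],[0,-16,15,0,-1],[0,-16,15,0,-1],[0,0,25,0,-1],[0,0,25,0,-1],[0,0,10,0,-1]]]'
python3 - <<'E'
from h import *
go([.562,-.254,.012],1.389)
i=get_image("scene")["pixels"]
cv2.imwrite("pics/4.png",cv2.resize(i[190:350,150:330,::-1],(540,480),interpolation=cv2.INTER_CUBIC))
for P in([.562,-.254,.043],[.4735,-.237,.043]):print(3*(proj("scene",P)-[150,190]))
E
```

```text
time: 10.3
position: [0.5636, -0.2439, 0.1131]
tool_rot: [-0.264, -3.125, -0.003]
ft_force: [0.3, 0.3, -0.2]
grip_width: 1.001
grip_force: 0.0
t 10.3 p [ 563.6 -243.9  113.1] yaw_y 1.402 zt [-0.005  0.002 -1.   ] F [ 0.3  0.3 -0.2] w 87.1 gf 0.0 q [ 1.25  0.65 -1.22  1.64  0.62  1.31  1.33]
shift [ -0.6 -10.3 101.1] turn 0.013 (alt -3.129 )
[[227.17313425 323.07580685]]
[[186.39248176 228.30641258]]
```

View pics/4.png

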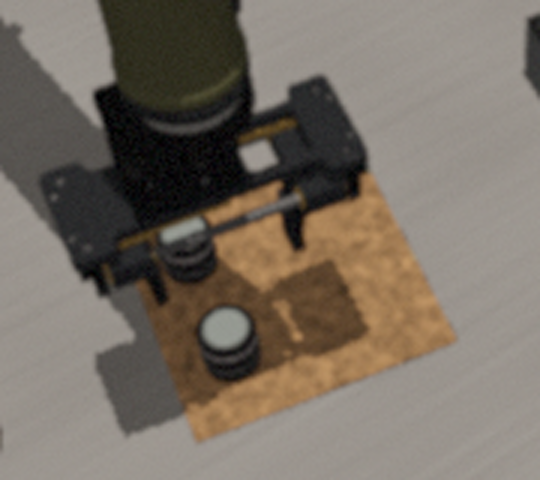

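```bash
python3 -m crank '[[[-1,-3.5,12,0,-1],[-1,-3.5,12,0,-1],[-1,-3.5,12,0,-1],[0,0,15,0,-1],[0,0,15,0,-1],[0,0,15,0,-1],[0,0,12,0,-1],[0,0,8,0,-1],[0,0,0,0,-0.2],[0,0,0,0,0.9]]]' 30
python3 -m crank '[[[0,0,0,0,0.9],[0,0,0,0,0.9],[0,0,0,0,0.9],[0,0,0,0,0.9]]]'
python3 -c "
from h import *
st()"
```

```text
time: 11.18
position: [0.5673, -0.2536, 0.0164]
tool_rot: [-0.263, -3.13, -0.001]
ft_force: [-0.2, -0.0, -0.4]
grip_width: 0.92
grip_force: 0.0
time: 11.52
position: [0.5677, -0.2541, 0.0174]
tool_rot: [0.263, 3.13, -0.001]
ft_force: [-1.1, -1.1, -1.0]
grip_width: 0.632
grip_force: 0.0
t 11.52 p [ 567.7 -254.1   17.4] yaw_y 1.403 zt [ 0.001 -0.001 -1.   ] F [-1.1 -1.1 -1. ] w 55.0 gf 0.0 q [ 1.2   0.75 -1.12  1.7   0.73  1.17  1.28]
```

```bash
python3 -m crank '[[[0,0,4,0,0.9],[0,0,0,0,0.9],[0,0,0,0,0.9],[0,0,0,0,0.9],[0,0,0,0,0.9],[0,0,0,0,0.9],[0,0,-10,0,0.9],[0,0,-20,0,0.9],[0,0,-20,0,0.9],[0,0,-20,0,0.9]]]' 30
python3 - <<'E'
from h import *
q=[.5512,.1735,-.1819,1.85]
go(cas(q,0,-.045,.16),1.389)
E
```

```text
time: 12.35
position: [0.5673, -0.2535, 0.0841]
tool_rot: [-0.262, -3.131, -0.0]
ft_force: [0.3, -0.8, -1.2]
grip_width: 0.474
grip_force: 30.0
t 12.35 p [ 567.3 -253.5   84.1] yaw_y 1.404 zt [-0.  0. -1.] F [ 0.3 -0.8 -1.2] w 41.3 gf 30.0 q [ 1.24  0.68 -1.19  1.66  0.66  1.27  1.32]
shift [ 87.6 373.4 -75.8] turn 0.015 (alt -3.127 )
```

```bash
python3 -m crank '[[[8,34,-8,0.015,0.9],[9,34,-8,0,0.9],[9,34,-8,0,0.9],[9,34,-8,0,0.9],[9,34,0,0,0.9],[9,34,0,0,0.9],[9,34,0,0,0.9],[9,34,0,0,0.9],[9,34,0,0,0.9],[8,34,0,0,0.9]]]'
python3 - <<'E'
from h import *
q=[.5512,.1735,-.1819,1.85]
go(cas(q,-.003,-.045,.018),1.389)
i=get_image("scene")["pixels"]
cv2.imwrite("pics/5.png",cv2.resize(i[70:270,240:480,::-1],(540,450),interpolation=cv2.INTER_CUBIC))
E
```

```text
time: 13.18
position: [0.5416, 0.0983, 0.1156]
tool_rot: [0.286, 3.128, -0.001]
ft_force: [0.7, -0.6, -1.6]
grip_width: 0.48
grip_force: 30.0
t 13.18 p [541.6  98.3 115.6] yaw_y 1.388 zt [ 0.001 -0.001 -1.   ] F [ 0.7 -0.6 -1.6] w 41.8 gf 30.0 q [ 0.81  0.5  -1.28  1.8   0.51  1.23  0.77]
shift [ 7.3 30.8 97.5] turn -0.001 (alt 3.141 )
```

View pics/5.png

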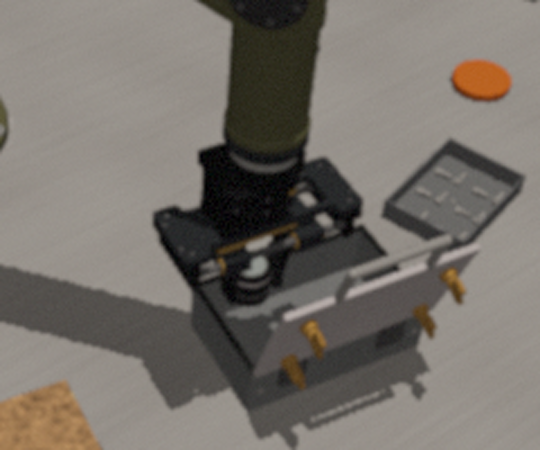

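```bash
python3 -m crank '[[[3.5,15,0,0,0.9],[3.5,15,0,0,0.9],[0,0,0,0,0.9],[0,0,15,0,0.9],[0,0,15,0,0.9],[0,0,15,0,0.9],[0,0,15,0,0.9],[0,0,15,0,0.9],[0,0,10,0,0.9],[0,0,0,0,0.9]]]'
python3 - <<'E'
from h import *
q=[.5512,.1735,-.1819,1.85]
go(cas(q,-.003,-.045,.018),1.389)
E
```

```text
time: 14.07
position: [0.5387, 0.1263, 0.0267]
tool_rot: [-0.287, -3.124, 0.002]
ft_force: [-0.3, 0.1, -2.0]
grip_width: 0.472
grip_force: 30.0
t 14.07 p [538.7 126.3  26.7] yaw_y 1.388 zt [-0.005 -0.001 -1.   ] F [-0.3  0.1 -2. ] w 41.1 gf 30.0 q [ 0.66  0.6  -1.16  1.87  0.62  1.1   0.64]
shift [-0.8  3.7  8.7] turn -0.001 (alt 3.141 )
```

```bash
python3 -m crank '[[[0,3,4,0,0.9],[0,0,4,0,0.9],[0,0,1,0,0.9],[0,0,0,0,0.9],[0,0,0,0,-0.35],[0,0,0,0,-0.35],[0,0,0,0,-0.35],[0,0,-10,0,-0.35],[0,0,-20,0,-0.35],[0,0,-20,0,-0.35]]]'
python3 -m crank '[[[0,0,-20,0,-0.35],[0,0,-20,0,-0.35],[-7,-34,-5,0,-0.35],[-7,-34,-5,0,-0.35],[-7,-34,0,0,-1],[-7,-34,0,0,-1],[-7,-34,0,0,-1],[-7,-34,0,0,-1],[-7,-34,0,0,-1],[-7,-34,0,0,-1]]]'
python3 - <<'E'
from h import *
go([.475,-.238,.10],1.389)
for n in("scene","top"):
    i=get_image(n)["pixels"]; cv2.imwrite(f"pics/6{n}.png",i[:,:,::-1])
a=cv2.imread("pics/6scene.png")[70:350,150:450]; b=cv2.imread("pics/6top.png")[200:340,200:340]
cv2.imwrite("pics/6.png",np.hstack([cv2.resize(a,(430,400),interpolation=cv2.INTER_CUBIC),cv2.resize(b,(370,400),interpolation=cv2.INTER_CUBIC)]))
E
```

```text
time: 14.9
position: [0.5408, 0.1302, 0.0717]
tool_rot: [-0.286, -3.128, 0.0]
ft_force: [0.0, 0.6, 0.5]
grip_width: 0.67
grip_force: 0.0
time: 15.73
position: [0.5468, -0.1494, 0.1219]
tool_rot: [0.287, 3.127, -0.001]
ft_force: [0.1, -0.3, 0.2]
grip_width: 0.979
grip_force: 0.0
t 15.73 p [ 546.8 -149.4  121.9] yaw_y 1.388 zt [ 0.001 -0.001 -1.   ] F [ 0.1 -0.3  0.2] w 85.2 gf 0.0 q [ 1.22  0.53 -1.27  1.76  0.53  1.26  1.21]
shift [  54.6 -100.2   21.9] turn -0.001 (alt 3.141 )
```

View pics/6.png

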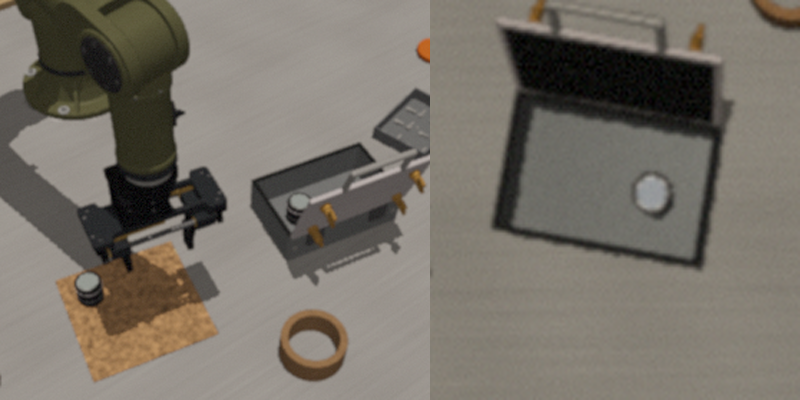

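Lens A stands upright in the case (right half), and lens B hasn't moved. Going for B.

```bash
python3 -m crank '[[[11,-20,0,0,-1],[11,-20,0,0,-1],[11,-20,0,0,-1],[11,-20,0,0,-1],[11,-20,0,0,-1],[0,0,10,0,-1],[0,0,15,0,-1],[0,0,15,0,-1],[0,0,15,0,-1],[0,0,0,0,-1]]]'
python3 - <<'E'
from h import *
go([.475,-.238,.013],1.389)
i=get_image("scene")["pixels"]
cv2.imwrite("pics/7.png",cv2.resize(i[190:350,150:330,::-1],(540,480),interpolation=cv2.INTER_CUBIC))
E
```

```text
time: 16.67
position: [0.4729, -0.2334, 0.0622]
tool_rot: [-0.282, -3.124, -0.005]
ft_force: [-0.7, -0.1, -0.2]
grip_width: 0.998
grip_force: 0.0
t 16.67 p [ 472.9 -233.4   62.2] yaw_y 1.391 zt [-0.004  0.003 -1.   ] F [-0.7 -0.1 -0.2] w 86.8 gf 0.0 q [ 1.44  0.51 -1.24  1.9   0.53  1.13  1.39]
shift [-3.2 -4.3 49.2] turn 0.002 (alt -3.14 )
```

View pics/7.png

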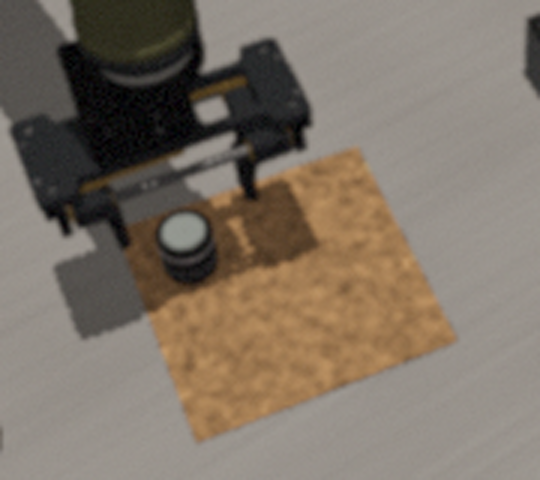

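Lens B sits between the finger lines, top at (185,232) in the crop against a predicted (186,228). Grasping it.

```bash
python3 -m crank '[[[-3,-4,12,0,-1],[0,0,13,0,-1],[0,0,13,0,-1],[0,0,10,0,-1],[0,0,0,0,-1],[0,0,0,0,0.9],[0,0,0,0,0.9],[0,0,0,0,0.9],[0,0,0,0,0.9],[0,0,0,0,0.9]]]' 30
python3 -m crank '[[[0,0,0,0,0.9],[0,0,0,0,0.9],[0,0,0,0,0.9],[0,0,0,0,0.9],[0,0,0,0,0.9]]]'
python3 -c "
from h import *
st()"
python3 -m crank '[[[0,0,-10,0,0.9],[0,0,-20,0,0.9],[0,0,-20,0,0.9],[0,0,-20,0,0.9],[0,0,-20,0,0.9],[0,0,-10,0,0.9]]]'
python3 - <<'E'
from h import *
q=[.5512,.1735,-.1819,1.85]
go(cas(q,-.003,.045,.115),1.389)
E
```

```text
time: 17.55
position: [0.4771, -0.2406, 0.0182]
tool_rot: [0.287, 3.128, -0.001]
ft_force: [0.0, 0.3, -0.4]
grip_width: 0.703
grip_force: 0.0
time: 17.97
position: [0.4769, -0.2402, 0.0179]
tool_rot: [0.287, 3.128, -0.0]
ft_force: [-0.7, -0.3, 0.7]
grip_width: 0.475
grip_force: 30.0
t 17.97 p [ 476.9 -240.2   17.9] yaw_y 1.388 zt [ 0. -0. -1.] F [-0.7 -0.3  0.7] w 41.3 gf 30.0 q [ 1.38  0.57 -1.16  1.92  0.61  1.06  1.34]
time: 18.47
position: [0.4778, -0.2405, 0.1203]
tool_rot: [0.286, 3.126, -0.002]
ft_force: [1.0, -0.7, -1.6]
grip_width: 0.477
grip_force: 30.0
t 18.47 p [ 477.8 -240.5  120.3] yaw_y 1.388 zt [ 0.002 -0.002 -1.   ] F [ 1.  -0.7 -1.6] w 41.5 gf 30.0 q [ 1.5   0.45 -1.3   1.84  0.46  1.21  1.45]
shift [  6.  465.5   4.7] turn -0.001 (alt 3.141 )
```

```bash
python3 -m crank '[[[0,36,0,0,0.9],[0,36,0,0,0.9],[0,36,0,0,0.9],[0,36,0,0,0.9],[0,36,0,0,0.9],[0,36,0,0,0.9],[0,36,0,0,0.9],[0,36,0,0,0.9],[0,36,0,0,0.9],[0,36,0,0,0.9]]]'
python3 -m crank '[[[2,35,0,0,0.9],[2,35,0,0,0.9],[2,35,0,0,0.9],[0,0,0,0,0.9],[0,0,0,0,0.9]]]'
python3 - <<'E'
from h import *
q=[.5512,.1735,-.1819,1.85]
go(cas(q,-.003,.045,.0225),1.389)
E
```

```text
time: 19.3
position: [0.5421, 0.115, 0.1175]
tool_rot: [-0.287, -3.128, 0.001]
ft_force: [1.6, -0.7, -0.0]
grip_width: 0.474
grip_force: 30.0
time: 19.72
position: [0.5539, 0.2218, 0.1177]
tool_rot: [-0.277, -3.128, -0.002]
ft_force: [0.4, -0.8, -1.4]
grip_width: 0.477
grip_force: 30.0
t 19.72 p [553.9 221.8 117.7] yaw_y 1.394 zt [-0.001  0.001 -1.   ] F [ 0.4 -0.8 -1.4] w 41.5 gf 30.0 q [ 0.46  0.54 -1.15  1.69  0.52  1.26  0.59]
shift [-3.1 -3.1 95.2] turn 0.005 (alt -3.137 )
```

```bash
python3 -m crank '[[[-3,-3,10,0,0.9],[0,0,15,0,0.9],[0,0,15,0,0.9],[0,0,15,0,0.9],[0,0,15,0,0.9],[0,0,15,0,0.9],[0,0,8,0,0.9],[0,0,0,0,0.9]]]'
python3 - <<'E'
from h import *
q=[.5512,.1735,-.1819,1.85]
go(cas(q,-.003,.045,.0225),1.389)
E
```

```text
time: 20.38
position: [0.5567, 0.2139, 0.0224]
tool_rot: [-0.286, -3.126, 0.002]
ft_force: [-1.3, -0.2, -2.0]
grip_width: 0.468
grip_force: 30.0
t 20.38 p [556.7 213.9  22.4] yaw_y 1.388 zt [-0.003 -0.001 -1.   ] F [-1.3 -0.2 -2. ] w 40.7 gf 30.0 q [ 0.41  0.64 -1.06  1.76  0.62  1.12  0.53]
shift [ 1.1  4.3 -0.1] turn -0.001 (alt 3.141 )
```

```bash
python3 -m crank '[[[0,0,0,0,-0.35],[0,0,0,0,-0.35],[0,0,0,0,-0.35],[0,0,-10,0,-0.35],[0,0,-25,0,-0.35],[0,0,-30,0,-0.35],[0,0,-35,0,-0.35],[0,0,-35,0,-0.35],[0,0,-35,0,-0.35],[0,0,-35,0,-0.35]]]'
python3 -m crank '[[[0,0,-35,0.12,0.2],[0,0,-30,0.12,0.2],[0,0,0,0.12,0.2],[0,0,0,0.12,0.2],[0,0,0,0.12,0.2],[0,0,0,0.12,0.2],[0,0,0,0.12,0.2],[0,0,0,0.12,0.2],[0,0,0,0.12,0.2],[0,0,0,0.12,0.2]]]'
python3 -m crank '[[[0,0,0,0.12,0.2],[0,0,0,0.12,0.2],[0,0,0,0.12,0.2],[0,0,0,0,0.2]]]'
python3 - <<'E'
from h import *
q=[.5512,.1735,-.1819,1.85]
go(lidpt(q,.18,0,.004)+[0,0,.045],q[2])
for n in("scene","top"):
    i=get_image(n)["pixels"]; cv2.imwrite(f"pics/8{n}.png",i[:,:,::-1])
a=cv2.imread("pics/8scene.png")[50:290,150:450]; b=cv2.imread("pics/8top.png")[200:340,200:460]
cv2.imwrite("pics/8.png",np.hstack([cv2.resize(a,(400,400),interpolation=cv2.INTER_CUBIC),cv2.resize(b,(400,400),interpolation=cv2.INTER_CUBIC)]))
E
```

```text
time: 21.22
position: [0.5575, 0.2149, 0.2329]
tool_rot: [0.285, 3.127, 0.0]
ft_force: [0.8, 0.1, -0.0]
grip_width: 0.675
grip_force: 0.0
time: 22.05
position: [0.5575, 0.2152, 0.2962]
tool_rot: [2.008, 2.414, 0.002]
ft_force: [-0.2, -0.2, 0.1]
grip_width: 0.401
grip_force: 0.0
time: 22.38
position: [0.5576, 0.2152, 0.2962]
tool_rot: [2.405, 2.019, 0.002]
ft_force: [0.4, 0.1, 0.8]
grip_width: 0.396
grip_force: 0.0
t 22.38 p [557.6 215.2 296.2] yaw_y -0.174 zt [ 0.002  0.    -1.   ] F [0.4 0.1 0.8] w 34.5 gf 0.0 q [ 0.34  0.3  -0.95  1.45  0.25  1.51 -0.77]
shift [-43.1 121.9  11.5] turn 0.008 (alt -3.134 )
```

View pics/8.png

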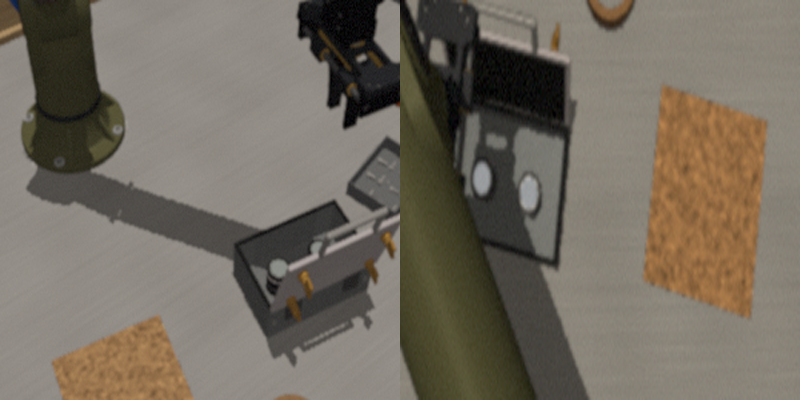

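Both lenses stand inside and the mat is empty. Back to the bar to shut the lid.

```bash
python3 -m crank '[[[-7,20,0,0.008,0.2],[-7,20,0,0,0.2],[-7,20,0,0,0.2],[-7,20,0,0,0.2],[-7,20,0,0,0.2],[-7,21,0,0,0.2],[0,0,11,0,0.2],[0,0,0,0,0.2],[0,0,0,0,0.2]]]'
python3 - <<'E'
from h import *
q=[.5512,.1735,-.1819,1.85]
go(lidpt(q,.18,0,.004)+[0,0,-.013],q[2])
L=np.linspace(1.85,-.01,31)
P=np.array([[-180*np.cos(l)+4*np.sin(l),-180*np.sin(l)-4*np.cos(l)] for l in L]); print(np.round(np.diff(P,axis=0),1).tolist())
i=get_image("scene")["pixels"]
cv2.imwrite("pics/9.png",cv2.resize(i[40:260,300:520,::-1],(480,480),interpolation=cv2.INTER_CUBIC))
E
```

```text
time: 23.23
position: [0.6685, 0.1523, 0.2831]
tool_rot: [-2.408, -2.015, 0.002]
ft_force: [-0.1, 0.7, -0.3]
grip_width: 0.4
grip_force: 0.0
t 23.23 p [668.5 152.3 283.1] yaw_y -0.178 zt [-0.002  0.001 -1.   ] F [-0.1  0.7 -0.3] w 34.8 gf 0.0 q [ 0.3   0.51 -0.86  1.23  0.38  1.57 -0.67]
shift [-0.3  1.9 56.1] turn 0.004 (alt -3.138 )
[[-10.8, -3.0], [-10.9, -2.3], [-11.0, -1.6], [-11.1, -0.9], [-11.2, -0.3], [-11.2, 0.4], [-11.1, 1.1], [-11.0, 1.8], [-10.9, 2.5], [-10.7, 3.2], [-10.5, 3.8], [-10.2, 4.5], [-9.9, 5.1], [-9.6, 5.7], [-9.2, 6.3], [-8.8, 6.8], [-8.4, 7.4], [-7.9, 7.9], [-7.4, 8.4], [-6.9, 8.8], [-6.3, 9.2], [-5.7, 9.6], [-5.1, 9.9], [-4.5, 10.2], [-3.9, 10.5], [-3.2, 10.7], [-2.5, 10.9], [-1.9, 11.0], [-1.2, 11.1], [-0.5, 11.2]]
```

View pics/9.png

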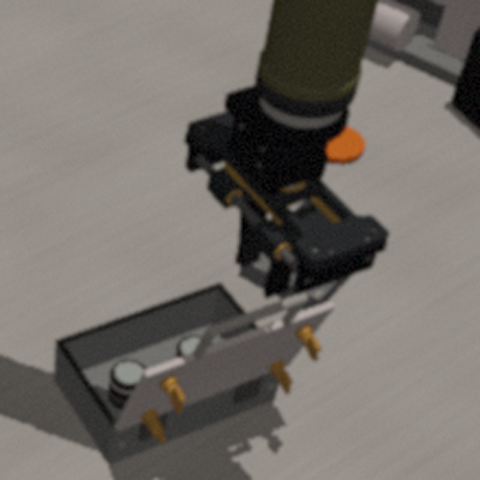

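```bash
python3 -m crank '[[[0,2,14,0,0.2],[0,0,14,0,0.2],[0,0,14,0,0.2],[0,0,14,0,0.2],[0,0,0,0,0.9],[0,0,0,0,0.9],[0,0,0,0,0.9],[0,0,0,0,0.9],[0,0,0,0,0.9],[0,0,0,0,0.9]]]' 30
python3 -c "
from h import *
st()"
python3 -m crank '[[[0,-10.8,-3,0,0.9],[0,-10.9,-2.3,0,0.9],[0,-11,-1.6,0,0.9],[0,-11.1,-0.9,0,0.9],[0,-11.2,-0.3,0,0.9],[0,-11.2,0.4,0,0.9],[0,-11.1,1.1,0,0.9],[0,-11,1.8,0,0.9],[0,-10.9,2.5,0,0.9],[0,-10.7,3.2,0,0.9]]]'
python3 -c "
from h import *
st()"
```

```text
time: 24.12
position: [0.6729, 0.1515, 0.2291]
tool_rot: [2.411, 2.011, 0.006]
ft_force: [3.4, 0.1, 1.1]
grip_width: 0.102
grip_force: 30.0
t 24.12 p [672.9 151.5 229.1] yaw_y -0.18 zt [ 0.004  0.001 -1.   ] F [3.4 0.1 1.1] w 8.8 gf 30.0 q [ 0.31  0.53 -0.85  1.31  0.4   1.47 -0.69]
time: 24.95
position: [0.5647, 0.1712, 0.2288]
tool_rot: [2.41, 2.01, 0.007]
ft_force: [1.4, -0.9, 4.5]
grip_width: 0.101
grip_force: 30.0
t 24.95 p [564.7 171.2 228.8] yaw_y -0.181 zt [ 0.006  0.    -1.   ] F [ 1.4 -0.9  4.5] w 8.8 gf 30.0 q [ 0.43  0.31 -0.94  1.58  0.25  1.38 -0.71]
```

```bash
python3 -m crank '[[[0,-10.5,3.8,0,0.9],[0,-10.2,4.5,0,0.9],[0,-9.9,5.1,0,0.9],[0,-9.6,5.7,0,0.9],[0,-9.2,6.3,0,0.9],[0,-8.8,6.8,0,0.9],[0,-8.4,7.4,0,0.9],[0,-7.9,7.9,0,0.9],[0,-7.4,8.4,0,0.9],[0,-6.9,8.8,0,0.9]]]'
python3 -m crank '[[[0,-6.3,9.2,0,0.9],[0,-5.7,9.6,0,0.9],[0,-5.1,9.9,0,0.9],[0,-4.5,10.2,0,0.9],[0,-3.9,10.5,0,0.9],[0,-3.2,10.7,0,0.9],[0,-2.5,10.9,0,0.9],[0,-1.9,8,0,0.9],[0,0,0,0,0.9],[0,0,0,0,0.9]]]'
python3 - <<'E'
from h import *
q=[.5512,.1735,-.1819,0]
go(lidpt(q,.18,0,.004)+[0,0,-.012],q[2])
E
```

```text
time: 25.78
position: [0.4761, 0.1874, 0.1625]
tool_rot: [2.411, 2.012, 0.003]
ft_force: [1.9, -0.0, 3.1]
grip_width: 0.106
grip_force: 30.0
time: 26.62
position: [0.4428, 0.1933, 0.0817]
tool_rot: [-2.41, -2.012, 0.0]
ft_force: [3.3, 3.7, -4.5]
grip_width: 0.102
grip_force: 30.0
t 26.62 p [442.8 193.3  81.7] yaw_y -0.18 zt [-0.001  0.001 -1.   ] F [ 3.3  3.7 -4.5] w 8.9 gf 30.0 q [ 0.46  0.2  -0.98  1.99  0.19  1.05 -0.79]
shift [ 0.1 -2.3 21.7] turn 0.002 (alt -3.14 )
```

```bash
python3 -m crank '[[[0,-1,6,0,0.9],[0,0,6,0,0.9],[0,0,5,0,0.9],[0,0,4,0,0.9],[0,0,2,0,0.9],[0,0,0,0,0.9]]]'
python3 -m crank '[[[0,0,2,0,0.9],[0,0,1,0,0.9],[0,0,0,0,0.9]]]'
python3 -c "
from h import *
st()"
```

```text
time: 27.12
position: [0.4405, 0.1937, 0.0587]
tool_rot: [-2.409, -2.012, 0.004]
ft_force: [-2.0, 5.3, -2.9]
grip_width: 0.1
grip_force: 30.0
time: 27.37
position: [0.4404, 0.1937, 0.0559]
tool_rot: [-2.409, -2.012, 0.004]
ft_force: [-3.5, 5.0, -0.6]
grip_width: 0.103
grip_force: 30.0
t 27.37 p [440.4 193.7  55.9] yaw_y -0.179 zt [-0.003  0.    -1.   ] F [-3.5  5.  -0.6] w 9.0 gf 30.0 q [ 0.43  0.24 -0.97  2.02  0.23  1.   -0.83]
```

```bash
for i in 1 2; do python3 -m crank '[[[0,0,1.5,0,0.9],[0,0,1.5,0,0.9],[0,0,0,0,0.9]]]' | grep -E "posit|ft_f"; done
python3 - <<'E'
from h import *
st()
i=get_image("scene")["pixels"]
cv2.imwrite("pics/10.png",cv2.resize(i[80:260,300:480,::-1],(540,540),interpolation=cv2.INTER_CUBIC))
E
```

```text
position: [0.4405, 0.1937, 0.0547]
ft_force: [-8.5, 2.1, 17.1]
position: [0.4405, 0.1938, 0.0539]
ft_force: [-16.7, -1.4, 40.1]
t 27.87 p [440.5 193.8  53.9] yaw_y -0.179 zt [-0.005 -0.004 -1.   ] F [-16.7  -1.4  40.1] w 9.1 gf 30.0 q [ 0.42  0.25 -0.97  2.02  0.24  1.   -0.84]
```

View pics/10.png

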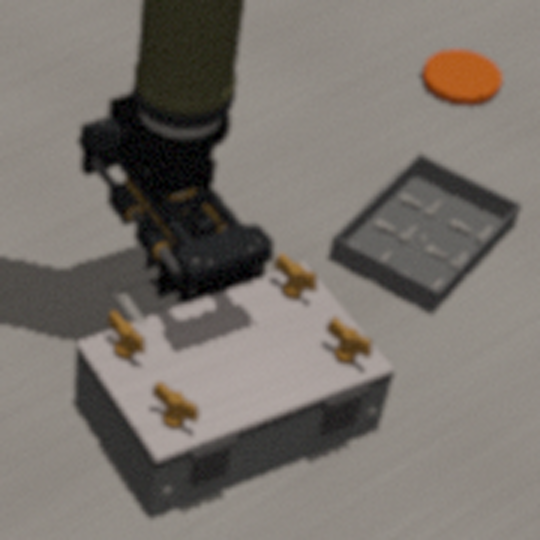

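The cover is shut: the plate sits flat on the rim, and force rises to 40 N at the stop. Letting go, lifting and turning for screw 1.

```bash
python3 -m crank '[[[0,0,-4,0,0.9],[0,0,0,0,0.2],[0,0,0,0,0.2],[0,0,0,0,0.2],[0,0,-10,0,0.2],[0,0,-20,0,0.2],[0,0,-30,0,0.2],[0,0,-30,0,0.2],[0,0,-30,-0.12,0.2],[0,0,0,-0.12,0.2]]]' 20
python3 -m crank '[[[0,0,0,-0.12,0.2],[0,0,0,-0.12,0.2],[0,0,0,-0.12,0.2],[0,0,0,-0.12,0.2],[0,0,0,-0.12,0.2],[0,0,0,-0.12,0.2],[0,0,0,-0.12,0.2],[0,0,0,-0.12,0.2],[0,0,0,-0.12,0.2],[0,0,0,-0.12,0.2]]]'
python3 -m crank '[[[0,0,0,-0.12,0.2],[0,0,0,-0.12,0.2],[0,0,0,-0.12,0.2],[0,0,0,-0.12,0.2],[0,0,0,-0.06,0.2],[0,0,0,0,0.2]]]'
cat >> h.py <<'E'
Q=[.5512,.1735,-.1819,0]
SC={1:(.107,.078),2:(.107,-.078),3:(.026,-.078),4:(.026,.078)}
def scr(n,z,s): go(np.r_[lidpt(Q,*SC[n],.03)[:2],z],1.818-s)
E
python3 - <<'E'
from h import *
scr(1,.125,.04)
i=get_image("top")["pixels"]; cv2.imwrite("pics/11top.png",i[:,:,::-1])
i=get_image("scene")["pixels"]; cv2.imwrite("pics/11scene.png",i[:,:,::-1])
E
```

```text
time: 28.75
position: [0.4457, 0.1944, 0.181]
tool_rot: [2.143, 2.288, 0.011]
ft_force: [0.5, 0.1, 0.5]
grip_width: 0.397
grip_force: 0.0
time: 29.58
position: [0.4424, 0.1925, 0.1755]
tool_rot: [0.478, 3.105, -0.001]
ft_force: [0.3, -0.1, -0.5]
grip_width: 0.4
grip_force: 0.0
time: 30.08
position: [0.4425, 0.1925, 0.1754]
tool_rot: [-0.361, 3.121, -0.001]
ft_force: [-0.9, 0.2, 0.7]
grip_width: 0.402
grip_force: 0.0
t 30.08 p [442.5 192.5 175.4] yaw_y 1.801 zt [ 0.    -0.001 -1.   ] F [-0.9  0.2  0.7] w 35.0 gf 0.0 q [ 0.63  0.06 -1.11  1.89  0.06  1.23  1.3 ]
shift [-96.6  44.   50.4] turn 0.023 (alt -3.119 )
```

```bash
python3 -m crank '[[[-16,7.3,0,0.023,0.2],[-16,7.3,0,0,0.2],[-16,7.3,0,0,0.2],[-16,7.3,0,0,0.2],[-16,7.3,10,0,0.2],[-16,7.3,15,0,0.2],[0,0,15,0,0.2],[0,0,10,0,0.2],[0,0,0,0,0.2]]]'
python3 - <<'E'
from h import *
scr(1,.086,.04)
i=get_image("scene")["pixels"]
b=cv2.imread("pics/11top.png")[210:310,210:330]
cv2.imwrite("pics/12.png",np.hstack([cv2.resize(i[120:240,330:450,::-1],(400,400),interpolation=cv2.INTER_CUBIC),cv2.resize(b,(400,400),interpolation=cv2.INTER_CUBIC)]))
E
```

```text
time: 30.93
position: [0.5256, 0.2549, 0.1227]
tool_rot: [0.322, -3.12, 0.002]
ft_force: [-0.1, -0.6, 0.0]
grip_width: 0.398
grip_force: 0.0
t 30.93 p [525.6 254.9 122.7] yaw_y 1.776 zt [-0.004 -0.002 -1.   ] F [-0.1 -0.6  0. ] w 34.6 gf 0.0 q [ 0.33  0.44 -1.02  1.71  0.39  1.22  0.99]
shift [-1.5  2.3 36.7] turn -0.002 (alt 3.14 )
```

View pics/12.png

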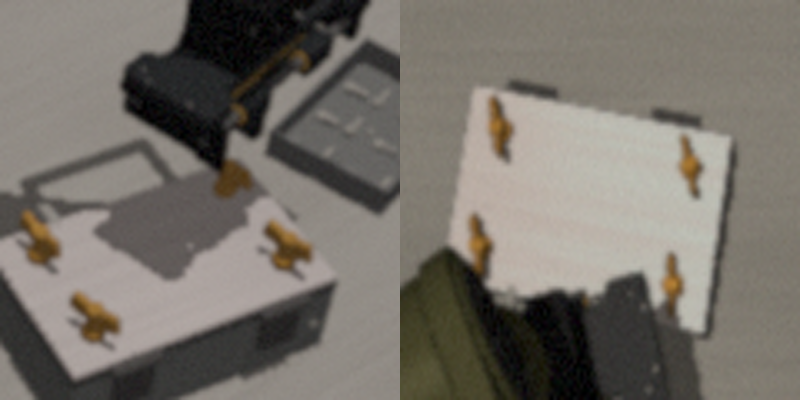

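The gripper is straight above screw 1. That uses up my 14 views, so from here I go by numbers.

```bash
python3 -m crank '[[[-1,2,12,0,0.2],[0,0,12,0,0.2],[0,0,12,0,0.2],[0,0,0,0,0.9],[0,0,0,0,0.9],[0,0,0,0,0.9],[0,0,0,0,0.9],[0,0,0,0,0.9]]]' 20
python3 - <<'E'
from h import *
s,r=st();print(s["torque"])
E
```

```text
time: 31.65
position: [0.528, 0.2586, 0.0897]
tool_rot: [-0.323, 3.124, 0.001]
ft_force: [-2.2, 4.3, 0.2]
grip_width: 0.111
grip_force: 3.3
t 31.65 p [528.  258.6  89.7] yaw_y 1.777 zt [ 0.001  0.001 -1.   ] F [-2.2  4.3  0.2] w 9.6 gf 3.3 q [ 0.3   0.48 -0.99  1.74  0.43  1.16  0.96]
[ 1.49686655  0.19604988 -0.03367204]
```

```bash
python3 -m crank '[[[0,0,0,0,0.9],[0,0,0,0,0.9],[0,0,0,0.12,0.9],[0,0,0,0.12,0.9],[0,0,0,0.12,0.9],[0,0,0,0.12,0.9],[0,0,0,0.12,0.9],[0,0,0,0.12,0.9],[0,0,0,0.12,0.9],[0,0,0,0.12,0.9]]]'
python3 - <<'E'
from h import *
scr(1,.12,1.0)
s,r=st(0);print(s["torque"])
E
```

```text
time: 32.48
position: [0.5273, 0.2585, 0.0896]
tool_rot: [-1.163, -2.918, 0.0]
ft_force: [-1.4, 1.4, 2.6]
grip_width: 0.078
grip_force: 20.0
t 32.48 p [527.3 258.5  89.6] yaw_y 0.812 zt [-0. -0. -1.] F [-1.4  1.4  2.6] w 6.8 gf 20.0 q [ 0.17  0.4  -0.81  1.74  0.32  1.13  0.07]
shift [ -0.2  -1.4 -30.4] turn -0.006 (alt 3.136 )
[0.18678498 0.2974977  0.04674807]
```

```bash
python3 -m crank '[[[0,0,0,0,0.2],[0,0,0,0,0.2],[0,0,0,0,0.2],[0,0,-15,0,0.2],[0,0,-20,0,0.2],[0,0,-10,-0.12,0.2],[0,0,0,-0.12,0.2],[0,0,0,-0.12,0.2],[0,0,0,-0.12,0.2],[0,0,0,-0.12,0.2]]]'
python3 -m crank '[[[0,0,0,-0.12,0.2],[0,0,0,-0.12,0.2],[0,0,0,-0.12,0.2],[0,0,0,0,0.2]]]'
python3 - <<'E'
from h import *
i=get_image("top")["pixels"]; cv2.imwrite("pics/13top.png",i[:,:,::-1])
# wing 1 seen: brass mask, principal axis
h=cv2.cvtColor(i,cv2.COLOR_RGB2HSV); m=cv2.inRange(h,(10,120,60),(25,255,255))
n,l,st_,c=cv2.connectedComponentsWithStats(m)
for n_ in SC:
    p=proj("top",lidpt(Q,*SC[n_],.03))[0]; k=[(a,b) for b,a in np.argwhere(m) if np.hypot(a-p[0],b-p[1])<11]
    if len(k)>8:
        k=np.array(k,float); w,v=np.linalg.eigh(np.cov((k-k.mean(0)).T)); d=v[:,1]; ang=np.arctan2(-d[0],-d[1]); print(n_,len(k),"off",k.mean(0)-p,"s",round((1.389+2-ang+.5)%np.pi-.5,2))
scr(3,.135,.04)
E
```

```text
time: 33.32
position: [0.5279, 0.2575, 0.1341]
tool_rot: [0.229, 3.133, -0.001]
ft_force: [-0.5, -0.1, 0.3]
grip_width: 0.402
grip_force: 0.0
time: 33.65
position: [0.5278, 0.2574, 0.1338]
tool_rot: [0.33, -3.124, 0.0]
ft_force: [-0.9, 0.7, -0.6]
grip_width: 0.395
grip_force: 0.0
2 32 off [-0.34853222  0.42503916] s 0.25
3 27 off [-0.41214137  0.64411421] s -0.01
4 41 off [-0.07652162  0.73946794] s 0.01
t 33.7 p [527.8 257.5 133.9] yaw_y 1.776 zt [-0.001  0.    -1.   ] F [-0.1 -0.   0.3] w 35.1 gf 0.0 q [ 0.31  0.42 -1.    1.7   0.37  1.23  1.  ]
shift [ -14.8 -174.9   -1.2] turn -0.002 (alt 3.14 )
```

```bash
python3 -m crank '[[[-2.5,-29,0,0,0.2],[-2.5,-29,0,0,0.2],[-2.5,-29,0,0,0.2],[-2.5,-29,0,0,0.2],[-2.5,-29,0,0,0.2],[-2.5,-29,0,0,0.2],[0,0,0,0,0.2],[0,0,0,0,0.2]]]'
python3 -c "
from h import *
scr(3,.086,.02)"
```

```text
time: 34.37
position: [0.5786, 0.0879, 0.1338]
tool_rot: [0.312, -3.126, 0.001]
ft_force: [-0.5, 1.1, -0.9]
grip_width: 0.399
grip_force: 0.0
t 34.37 p [578.6  87.9 133.8] yaw_y 1.77 zt [-0.    -0.001 -1.   ] F [-0.5  1.1 -0.9] w 34.7 gf 0.0 q [ 0.59  0.4  -0.97  1.7   0.35  1.22  1.31]
shift [ 0.4  1.5 47.8] turn -0.028 (alt 3.114 )
```

```bash
python3 -m crank '[[[0,1.5,12,-0.02,0.2],[0,0,12,0,0.2],[0,0,12,0,0.2],[0,0,9,0,0.2],[0,0,0,0,0.9],[0,0,0,0,0.9],[0,0,0,0,0.9],[0,0,0,0,0.9],[0,0,0,0,0.9],[0,0,0,0,0.9]]]'
python3 -m crank '[[[0,0,0,0,0.9],[0,0,0,0,0.9],[0,0,0,0.12,0.9],[0,0,0,0.12,0.9],[0,0,0,0.12,0.9],[0,0,0,0.12,0.9],[0,0,0,0.12,0.9],[0,0,0,0.12,0.9],[0,0,0,0.12,0.9],[0,0,0,0.12,0.9]]]'
python3 - <<'E'
from h import *
scr(3,.12,1.0)
s,r=st(0);print(s["torque"])
E
```

```text
time: 35.2
position: [0.5782, 0.092, 0.0897]
tool_rot: [-0.354, 3.12, -0.001]
ft_force: [-0.3, 1.3, 1.3]
grip_width: 0.079
grip_force: 16.1
time: 36.03
position: [0.5779, 0.091, 0.0896]
tool_rot: [1.136, 2.928, -0.003]
ft_force: [-1.2, -3.3, 2.8]
grip_width: 0.08
grip_force: 20.0
t 36.03 p [577.9  91.   89.6] yaw_y 0.831 zt [ 0.    -0.002 -1.   ] F [-1.2 -3.3  2.8] w 7.0 gf 20.0 q [ 0.43  0.38 -0.76  1.75  0.29  1.12  0.41]
shift [ -1.2  -1.3 -30.3] turn 0.013 (alt -3.129 )
[-0.62276969  0.07721648  0.07087226]
```

```bash
python3 -m crank '[[[0,0,0,0,0.2],[0,0,0,0,0.2],[0,0,0,0,0.2],[0,0,-15,0,0.2],[0,0,-20,0,0.2],[0,0,-10,-0.12,0.2],[0,0,0,-0.12,0.2],[0,0,0,-0.12,0.2],[0,0,0,-0.12,0.2],[0,0,0,-0.12,0.2]]]'
python3 -m crank '[[[0,0,0,-0.12,0.2],[0,0,0,0,0.2]]]'
python3 -c "
from h import *
scr(2,.134,.25)"
```

```text
time: 36.87
position: [0.5775, 0.0927, 0.134]
tool_rot: [-0.196, -3.135, -0.001]
ft_force: [-0.0, -0.6, 0.2]
grip_width: 0.401
grip_force: 0.0
time: 37.03
position: [0.5775, 0.0926, 0.1338]
tool_rot: [-0.013, -3.141, -0.001]
ft_force: [-0.0, -0.1, -0.0]
grip_width: 0.4
grip_force: 0.0
t 37.03 p [577.5  92.6 133.8] yaw_y 1.562 zt [-0.001  0.001 -1.   ] F [-0.  -0.1 -0. ] w 34.8 gf 0.0 q [ 0.55  0.38 -0.91  1.7   0.31  1.22  1.12]
shift [79.4 10.7 -0.1] turn -0.006 (alt 3.136 )
```

```bash
python3 -m crank '[[[20,3,0,0,0.2],[20,3,0,0,0.2],[20,3,0,0,0.2],[20,2,0,0,0.2],[0,0,0,0,0.2],[0,0,0,0,0.2]]]'
python3 -c "
from h import *
scr(2,.086,.25)"
```

```text
time: 37.53
position: [0.4974, 0.1044, 0.1342]
tool_rot: [0.023, 3.141, -0.002]
ft_force: [0.1, 0.0, 0.7]
grip_width: 0.403
grip_force: 0.0
t 37.53 p [497.4 104.4 134.2] yaw_y 1.556 zt [ 0.001 -0.002 -1.   ] F [0.1 0.  0.7] w 35.0 gf 0.0 q [ 0.65  0.18 -0.98  1.88  0.17  1.16  1.16]
shift [-0.8 -0.3 48.2] turn -0.012 (alt 3.13 )
```

```bash
python3 -m crank '[[[0,0,12,-0.012,0.2],[0,0,12,0,0.2],[0,0,12,0,0.2],[0,0,9,0,0.2],[0,0,0,0,0.9],[0,0,0,0,0.9],[0,0,0,0,0.9],[0,0,0,0,0.9],[0,0,0,0,0.9],[0,0,0,0,0.9]]]'
python3 -m crank '[[[0,0,0,0,0.9],[0,0,0,0,0.9],[0,0,0,0.12,0.9],[0,0,0,0.12,0.9],[0,0,0,0.12,0.9],[0,0,0,0.12,0.9],[0,0,0,0.12,0.9],[0,0,0,0.14,0.9],[0,0,0,0,0.9]]]'
python3 - <<'E'
from h import *
scr(2,.12,1.0)
s,r=st(0);print(s["torque"])
E
```

```text
time: 38.37
position: [0.4983, 0.106, 0.0897]
tool_rot: [0.002, 3.14, 0.003]
ft_force: [1.1, 3.8, -0.2]
grip_width: 0.077
grip_force: 14.1
time: 39.12
position: [0.4983, 0.1058, 0.0897]
tool_rot: [1.123, 2.933, 0.003]
ft_force: [1.3, 4.7, -0.5]
grip_width: 0.08
grip_force: 20.0
t 39.12 p [498.3 105.8  89.7] yaw_y 0.839 zt [ 0.002  0.002 -1.   ] F [ 1.3  4.7 -0.5] w 7.0 gf 20.0 q [ 0.52  0.22 -0.85  1.93  0.19  1.07  0.43]
shift [ -1.2  -1.4 -30.3] turn 0.021 (alt -3.121 )
[ 1.11066905 -0.40275611  0.00412106]
```

Screw 2 is at ≈0.98. Next, screw 4.

```bash
python3 -m crank '[[[0,0,0,0,0.2],[0,0,0,0,0.2],[0,0,0,0,0.2],[0,0,-15,0,0.2],[0,0,-20,0,0.2],[0,0,-10,-0.12,0.2],[0,0,0,-0.12,0.2],[0,0,0,-0.12,0.2],[0,0,0,-0.12,0.2],[0,0,0,-0.12,0.2]]]'
python3 -m crank '[[[0,0,0,-0.12,0.2],[0,0,0,-0.12,0.2],[0,0,0,-0.12,0.2],[0,0,0,0,0.2]]]'
python3 -c "
from h import *
scr(4,.134,.02)"
```

```text
time: 39.95
position: [0.4977, 0.1032, 0.134]
tool_rot: [-0.191, -3.135, 0.002]
ft_force: [-0.0, -0.5, 0.1]
grip_width: 0.397
grip_force: 0.0
time: 40.28
position: [0.4977, 0.1033, 0.1339]
tool_rot: [0.369, -3.119, 0.002]
ft_force: [0.3, -0.5, -0.6]
grip_width: 0.403
grip_force: 0.0
t 40.28 p [497.7 103.3 133.9] yaw_y 1.806 zt [-0.001 -0.001 -1.   ] F [ 0.3 -0.5 -0.6] w 35.1 gf 0.0 q [ 0.65  0.19 -0.98  1.88  0.17  1.16  1.42]
shift [-137.9  110.3   -0.3] turn 0.008 (alt -3.134 )
```

```bash
python3 -m crank '[[[-23,18,0,0,0.2],[-23,18,0,0,0.2],[-23,18,0,0,0.2],[-23,18,0,0,0.2],[-23,19,0,0,0.2],[-23,19,0,0,0.2],[0,0,0,0,0.2],[0,0,0,0,0.2]]]'
python3 -c "
from h import *
scr(4,.086,.02)"
```

```text
time: 40.95
position: [0.6063, 0.2446, 0.1332]
tool_rot: [0.364, -3.119, -0.001]
ft_force: [-0.2, 0.3, 1.2]
grip_width: 0.399
grip_force: 0.0
t 40.95 p [606.3 244.6 133.2] yaw_y 1.803 zt [-0.002  0.    -1.   ] F [-0.2  0.3  1.2] w 34.7 gf 0.0 q [ 0.23  0.54 -0.9   1.53  0.43  1.29  1.09]
shift [ 0.5 -1.8 47.2] turn 0.005 (alt -3.137 )
```

```bash
python3 -m crank '[[[0,-1,12,0,0.2],[0,0,12,0,0.2],[0,0,12,0,0.2],[0,0,9,0,0.2],[0,0,0,0,0.9],[0,0,0,0,0.9],[0,0,0,0,0.9],[0,0,0,0,0.9],[0,0,0,0,0.9],[0,0,0,0,0.9]]]'
python3 -m crank '[[[0,0,0,0,0.9],[0,0,0,0,0.9],[0,0,0,0.12,0.9],[0,0,0,0.12,0.9],[0,0,0,0.12,0.9],[0,0,0,0.12,0.9],[0,0,0,0.12,0.9],[0,0,0,0.12,0.9],[0,0,0,0.12,0.9],[0,0,0,0.12,0.9]]]'
python3 - <<'E'
from h import *
scr(4,.12,1.0)
s,r=st(0);print(s["torque"])
E
```

```text
time: 41.78
position: [0.6064, 0.2455, 0.0899]
tool_rot: [-0.368, 3.119, 0.007]
ft_force: [-1.8, 5.9, 0.1]
grip_width: 0.079
grip_force: 11.5
time: 42.62
position: [0.6061, 0.2441, 0.0899]
tool_rot: [-1.122, -2.933, -0.002]
ft_force: [-2.2, 2.1, 1.3]
grip_width: 0.079
grip_force: 20.0
t 42.62 p [606.1 244.1  89.9] yaw_y 0.84 zt [-0.     0.001 -1.   ] F [-2.2  2.1  1.3] w 6.8 gf 20.0 q [ 0.1   0.51 -0.69  1.58  0.34  1.18  0.18]
shift [ -1.   -1.  -30.1] turn 0.022 (alt -3.12 )
[0.42517311 0.36788503 0.04061387]
```

Round one is done. For round two I go to screw 1 first, keeping the same yaw.

```bash
cat >> h.py <<'E'
def wings():
    i=get_image("top")["pixels"]; h=cv2.cvtColor(i,cv2.COLOR_RGB2HSV); m=cv2.inRange(h,(10,120,60),(25,255,255))
    for n in SC:
        p=proj("top",lidpt(Q,*SC[n],.03))[0]; k=np.argwhere(m)[:,::-1].astype(float); k=k[np.hypot(*(k-p).T)<11]
        if len(k)>8:
            w,v=np.linalg.eigh(np.cov((k-k.mean(0)).T)); d=v[:,1]; print(n,len(k),"s",round((3.389-np.arctan2(-d[0],-d[1])+.5)%np.pi-.5,2))
E
python3 -m crank '[[[0,0,0,0,0.2],[0,0,0,0,0.2],[0,0,0,0,0.2],[0,0,-15,0,0.2],[0,0,-20,0,0.2],[0,0,-10,0.02,0.2],[0,0,0,0,0.2]]]'
python3 -c "
from h import *
wings()
scr(1,.134,1.0)"
```

```text
time: 43.2
position: [0.6089, 0.2432, 0.138]
tool_rot: [1.146, 2.92, 0.006]
ft_force: [0.5, 0.8, 1.3]
grip_width: 0.389
grip_force: 0.0
2 38 s 1.02
3 38 s 0.99
t 43.25 p [608.1 242.7 136.2] yaw_y 0.824 zt [ 0.003  0.001 -1.   ] F [0.7 0.5 0.7] w 34.5 gf 0.0 q [ 0.11  0.47 -0.71  1.53  0.32  1.25  0.19]
shift [ 69.9 -44.7   1.9] turn 0.006 (alt -3.136 )
```

```bash
python3 -m crank '[[[17,-11,0,0,0.2],[18,-11,0,0,0.2],[18,-11,0,0,0.2],[17,-11,0,0,0.2],[0,0,0,0,0.2],[0,0,0,0,0.2]]]'
python3 -c "
from h import *
scr(1,.086,1.0)"
```

```text
time: 43.75
position: [0.5247, 0.2575, 0.1337]
tool_rot: [1.143, 2.926, -0.002]
ft_force: [0.7, 0.0, 0.8]
grip_width: 0.398
grip_force: 0.0
t 43.75 p [524.7 257.5 133.7] yaw_y 0.826 zt [-0.    -0.001 -1.   ] F [0.7 0.  0.8] w 34.7 gf 0.0 q [ 0.13  0.33 -0.76  1.71  0.24  1.2   0.14]
shift [-1.4  1.1 47.7] turn 0.008 (alt -3.134 )
```

```bash
python3 -m crank '[[[-1,1,12,0,0.2],[0,0,12,0,0.2],[0,0,12,0,0.2],[0,0,9,0,0.2],[0,0,0,0,0.9],[0,0,0,0,0.9],[0,0,0,0,0.9],[0,0,0,0,0.9],[0,0,0,0,0.9],[0,0,0,0,0.9]]]' 25
python3 -m crank '[[[0,0,0,0,0.9],[0,0,0,0,0.9],[0,0,0,0.12,0.9],[0,0,0,0.12,0.9],[0,0,0,0.12,0.9],[0,0,0,0.12,0.9],[0,0,0,0.12,0.9],[0,0,0,0.12,0.9],[0,0,0,0.12,0.9],[0,0,0,0.12,0.9]]]'
python3 -m crank '[[[0,0,0,0.06,0.9],[0,0,0,0.04,0.9],[0,0,0,0.04,0.9],[0,0,0,0,0.9]]]'
python3 - <<'E'
from h import *
s,r=st();print(s["torque"])
E
```

```text
time: 44.58
position: [0.5277, 0.2581, 0.0898]
tool_rot: [1.146, 2.924, 0.002]
ft_force: [0.5, 0.6, -2.2]
grip_width: 0.08
grip_force: 15.6
time: 45.42
position: [0.5258, 0.2575, 0.0892]
tool_rot: [-2.372, -2.059, 0.004]
ft_force: [-3.7, -0.9, 3.5]
grip_width: 0.078
grip_force: 25.0
time: 45.75
position: [0.5257, 0.2575, 0.0892]
tool_rot: [2.505, 1.896, -0.004]
ft_force: [-3.6, -1.3, 4.6]
grip_width: 0.085
grip_force: 27.0
t 45.75 p [525.7 257.5  89.2] yaw_y -0.275 zt [-0.002 -0.002 -1.   ] F [-3.6 -1.3  4.6] w 7.4 gf 27.0 q [-0.03  0.34 -0.56  1.75  0.2   1.11 -0.93]
[-0.41610871  0.73425421  0.58225637]
```

Screw 1 is at its stop (torque 0.58 N m, yaw past the stop angle). Next, screw 3.

```bash
python3 -m crank '[[[0,0,0,0,0.2],[0,0,0,0,0.2],[0,0,0,0,0.2],[0,0,-15,0,0.2],[0,0,-20,0,0.2],[0,0,-10,-0.12,0.2],[0,0,0,-0.12,0.2],[0,0,0,-0.12,0.2],[0,0,0,-0.12,0.2],[0,0,0,-0.12,0.2]]]'
python3 -m crank '[[[0,0,0,-0.12,0.2],[0,0,0,-0.12,0.2],[0,0,0,-0.12,0.2],[0,0,0,-0.12,0.2],[0,0,0,0,0.2]]]'
python3 -c "
from h import *
scr(3,.134,.99)"
```

```text
time: 46.58
position: [0.5277, 0.2576, 0.1342]
tool_rot: [1.827, 2.555, 0.002]
ft_force: [-0.5, 0.5, -0.5]
grip_width: 0.398
grip_force: 0.0
time: 47.0
position: [0.5275, 0.2575, 0.134]
tool_rot: [1.171, 2.915, 0.001]
ft_force: [-0.4, -0.0, 0.0]
grip_width: 0.399
grip_force: 0.0
t 47.0 p [527.5 257.5 134. ] yaw_y 0.807 zt [ 0.     0.001 -1.   ] F [-0.4 -0.   0. ] w 34.7 gf 0.0 q [ 0.11  0.33 -0.73  1.7   0.23  1.2   0.13]
shift [-1.528e+02 -8.660e+01 -1.000e-01] turn -0.021 (alt 3.121 )
```

```bash
python3 -m crank '[[[-25,-14,0,0,0.2],[-25,-14,0,0,0.2],[-26,-14,0,0,0.2],[-26,-15,0,0,0.2],[-25,-14,0,0,0.2],[-26,-15,0,0,0.2],[0,0,0,-0.02,0.2],[0,0,0,0,0.2]]]'
python3 -c "
from h import *
scr(3,.086,.99)"
```

```text
time: 47.67
position: [0.5784, 0.0867, 0.1339]
tool_rot: [1.157, 2.921, -0.0]
ft_force: [-0.5, -0.1, -0.7]
grip_width: 0.398
grip_force: 0.0
t 47.67 p [578.4  86.7 133.9] yaw_y 0.817 zt [ 0. -0. -1.] F [-0.5 -0.1 -0.7] w 34.6 gf 0.0 q [ 0.36  0.31 -0.65  1.71  0.2   1.19  0.47]
shift [ 2.2  1.5 47.9] turn -0.011 (alt 3.131 )
```

```bash
python3 -m crank '[[[2.5,2.5,12,0,0.2],[0,0,12,0,0.2],[0,0,12,0,0.2],[0,0,9,0,0.2],[0,0,0,0,0.9],[0,0,0,0,0.9],[0,0,0,0,0.9],[0,0,0,0,0.9],[0,0,0,0,0.9],[0,0,0,0,0.9]]]' 25
python3 -m crank '[[[0,0,0,0,0.9],[0,0,0,0,0.9],[0,0,0,0.12,0.9],[0,0,0,0.12,0.9],[0,0,0,0.12,0.9],[0,0,0,0.12,0.9],[0,0,0,0.12,0.9],[0,0,0,0.12,0.9],[0,0,0,0.12,0.9],[0,0,0,0.12,0.9]]]'
python3 -m crank '[[[0,0,0,0.06,0.9],[0,0,0,0.04,0.9],[0,0,0,0.04,0.9],[0,0,0,0,0.9]]]'
python3 - <<'E'
from h import *
s,r=st();print(s["torque"])
E
```

```text
time: 48.5
position: [0.5768, 0.0919, 0.0895]
tool_rot: [-1.147, -2.924, 0.004]
ft_force: [-3.7, -2.7, 4.2]
grip_width: 0.08
grip_force: 13.7
time: 49.33
position: [0.577, 0.0919, 0.0895]
tool_rot: [2.373, 2.057, -0.003]
ft_force: [-3.9, -3.1, 5.6]
grip_width: 0.075
grip_force: 25.0
time: 49.67
position: [0.577, 0.0919, 0.0895]
tool_rot: [2.505, 1.893, -0.003]
ft_force: [-3.5, -3.6, 4.5]
grip_width: 0.089
grip_force: 26.8
t 49.67 p [577.   91.9  89.5] yaw_y -0.277 zt [-0.001 -0.002 -1.   ] F [-3.5 -3.6  4.5] w 7.8 gf 26.8 q [ 0.19  0.32 -0.47  1.76  0.16  1.1  -0.6 ]
[-0.80806433  0.76906695  0.54520347]
```

Screw 3 is home. Next, screw 2.

```bash
python3 -m crank '[[[0,0,0,0,0.2],[0,0,0,0,0.2],[0,0,0,0,0.2],[0,0,-15,0,0.2],[0,0,-20,0,0.2],[0,0,-10,-0.12,0.2],[0,0,0,-0.12,0.2],[0,0,0,-0.12,0.2],[0,0,0,-0.12,0.2],[0,0,0,-0.12,0.2]]]'
python3 -m crank '[[[0,0,0,-0.12,0.2],[0,0,0,-0.12,0.2],[0,0,0,-0.12,0.2],[0,0,0,-0.14,0.2],[0,0,0,0,0.2]]]'
python3 -c "
from h import *
wings()
scr(2,.134,.99)"
```

```text
time: 50.5
position: [0.5779, 0.0936, 0.1343]
tool_rot: [1.826, 2.556, 0.002]
ft_force: [0.1, 0.5, -0.2]
grip_width: 0.402
grip_force: 0.0
time: 50.92
position: [0.5778, 0.0935, 0.1341]
tool_rot: [1.163, 2.918, 0.002]
ft_force: [0.1, 0.4, 1.1]
grip_width: 0.398
grip_force: 0.0
1 34 s 1.99
4 42 s 1.06
t 50.97 p [577.7  93.4 134. ] yaw_y 0.807 zt [ 0.     0.001 -1.   ] F [-0.3 -0.2  0.2] w 34.7 gf 0.0 q [ 0.33  0.3  -0.62  1.71  0.19  1.19  0.46]
shift [ 64.6 -47.4   0. ] turn -0.021 (alt 3.121 )
```

```bash
python3 -m crank '[[[16,-12,0,-0.02,0.2],[16,-12,0,0,0.2],[16,-12,0,0,0.2],[16,-11,0,0,0.2],[0,0,0,0,0.2],[0,0,0,0,0.2]]]'
python3 -c "
from h import *
scr(2,.086,.99)"
```

```text
time: 51.47
position: [0.4984, 0.1023, 0.1345]
tool_rot: [1.141, 2.925, -0.0]
ft_force: [0.4, -0.3, -0.9]
grip_width: 0.402
grip_force: 0.0
t 51.47 p [498.4 102.3 134.5] yaw_y 0.827 zt [ 0.001 -0.001 -1.   ] F [ 0.4 -0.3 -0.9] w 35.0 gf 0.0 q [ 0.37  0.13 -0.66  1.89  0.09  1.15  0.5 ]
shift [ 1.3  1.1 48.5] turn -0.001 (alt 3.141 )
```

```bash
python3 -m crank '[[[1.5,2,12,0,0.2],[0,0,12,0,0.2],[0,0,12,0,0.2],[0,0,9,0,0.2],[0,0,0,0,0.9],[0,0,0,0,0.9],[0,0,0,0,0.9],[0,0,0,0,0.9],[0,0,0,0,0.9],[0,0,0,0,0.9]]]' 25
python3 -m crank '[[[0,0,0,0,0.9],[0,0,0,0,0.9],[0,0,0,0.12,0.9],[0,0,0,0.12,0.9],[0,0,0,0.12,0.9],[0,0,0,0.12,0.9],[0,0,0,0.12,0.9],[0,0,0,0.12,0.9],[0,0,0,0.12,0.9],[0,0,0,0.12,0.9]]]'
python3 -m crank '[[[0,0,0,0.06,0.9],[0,0,0,0.04,0.9],[0,0,0,0.04,0.9],[0,0,0,0,0.9]]]'
python3 - <<'E'
from h import *
s,r=st();print(s["torque"])
E
```

```text
time: 52.3
position: [0.4995, 0.1048, 0.0897]
tool_rot: [1.138, 2.927, 0.001]
ft_force: [0.5, -0.4, -1.8]
grip_width: 0.079
grip_force: 15.6
time: 53.13
position: [0.498, 0.1043, 0.0896]
tool_rot: [-2.368, -2.064, 0.003]
ft_force: [-3.3, -0.0, 6.1]
grip_width: 0.081
grip_force: 25.0
time: 53.47
position: [0.4979, 0.1043, 0.0896]
tool_rot: [2.501, 1.901, -0.004]
ft_force: [-3.0, -0.8, 5.6]
grip_width: 0.087
grip_force: 26.4
t 53.47 p [497.9 104.3  89.6] yaw_y -0.271 zt [-0.002 -0.002 -1.   ] F [-3.  -0.8  5.6] w 7.5 gf 26.4 q [ 0.25  0.17 -0.55  1.94  0.1   1.06 -0.61]
[-0.21926345  0.60186964  0.47964531]
```

Screw 2 is home. Screw 4 is the last one.

```bash
python3 -m crank '[[[0,0,0,0,0.2],[0,0,0,0,0.2],[0,0,0,0,0.2],[0,0,-15,0,0.2],[0,0,-20,0,0.2],[0,0,-10,-0.12,0.2],[0,0,0,-0.12,0.2],[0,0,0,-0.12,0.2],[0,0,0,-0.12,0.2],[0,0,0,-0.12,0.2]]]'
python3 -m crank '[[[0,0,0,-0.12,0.2],[0,0,0,-0.12,0.2],[0,0,0,-0.12,0.2],[0,0,0,-0.14,0.2],[0,0,0,0,0.2]]]'
python3 -c "
from h import *
wings()
scr(4,.134,.99)"
```

```text
time: 54.3
position: [0.4988, 0.1045, 0.1341]
tool_rot: [1.82, 2.56, 0.0]
ft_force: [-0.1, 0.7, 0.3]
grip_width: 0.399
grip_force: 0.0
time: 54.72
position: [0.4988, 0.1044, 0.134]
tool_rot: [-1.156, -2.921, 0.0]
ft_force: [0.1, -0.4, 0.0]
grip_width: 0.399
grip_force: 0.0
1 34 s 1.99
3 32 s 1.9
4 44 s 1.07
t 54.77 p [498.8 104.4 134. ] yaw_y 0.811 zt [-0.  0. -1.] F [ 0.9  0.  -0.3] w 34.9 gf 0.0 q [ 0.33  0.13 -0.63  1.89  0.08  1.15  0.49]
shift [ 17.4 174.2  -0. ] turn -0.017 (alt 3.125 )
```

```bash
python3 -m crank '[[[3,29,0,-0.017,0.2],[3,29,0,0,0.2],[3,29,0,0,0.2],[3,29,0,0,0.2],[3,29,0,0,0.2],[2,29,0,0,0.2],[0,0,0,0,0.2],[0,0,0,0,0.2]]]'
python3 -c "
from h import *
scr(4,.086,.99)"
```

```text
time: 55.43
position: [0.6036, 0.2459, 0.1332]
tool_rot: [-1.136, -2.927, -0.0]
ft_force: [-0.7, -1.0, 0.2]
grip_width: 0.399
grip_force: 0.0
t 55.43 p [603.6 245.9 133.2] yaw_y 0.83 zt [-0.002  0.001 -1.   ] F [-0.7 -1.   0.2] w 34.7 gf 0.0 q [ 0.06  0.45 -0.64  1.54  0.28  1.24  0.21]
shift [-4.1 -0.6 47.2] turn 0.002 (alt -3.14 )
```

```bash
python3 -m crank '[[[-3,-0.5,12,0,0.2],[0,0,12,0,0.2],[0,0,12,0,0.2],[0,0,9,0,0.2],[0,0,0,0,0.9],[0,0,0,0,0.9],[0,0,0,0,0.9],[0,0,0,0,0.9],[0,0,0,0,0.9],[0,0,0,0,0.9]]]' 25
python3 -m crank '[[[0,0,0,0,0.9],[0,0,0,0,0.9],[0,0,0,0.12,0.9],[0,0,0,0.12,0.9],[0,0,0,0.12,0.9],[0,0,0,0.12,0.9],[0,0,0,0.12,0.9],[0,0,0,0.12,0.9],[0,0,0,0.12,0.9],[0,0,0,0.12,0.9]]]'
python3 -m crank '[[[0,0,0,0.06,0.9],[0,0,0,0.04,0.9],[0,0,0,0.04,0.9],[0,0,0,0,0.9]]]'
python3 - <<'E'
from h import *
s,r=st();print(s["torque"])
E
```

```text
time: 56.27
position: [0.6071, 0.2431, 0.09]
tool_rot: [1.135, 2.927, 0.005]
ft_force: [3.4, 2.9, -1.9]
grip_width: 0.075
grip_force: 14.5
time: 57.1
position: [0.6044, 0.242, 0.0899]
tool_rot: [-2.365, -2.067, 0.004]
ft_force: [-3.3, 0.2, 4.7]
grip_width: 0.079
grip_force: 25.0
time: 57.43
position: [0.6042, 0.242, 0.0898]
tool_rot: [-2.498, -1.904, 0.005]
ft_force: [-4.4, -0.6, 5.3]
grip_width: 0.087
grip_force: 26.4
t 57.43 p [604.2 242.   89.8] yaw_y -0.268 zt [-0.003 -0.001 -1.   ] F [-4.4 -0.6  5.3] w 7.6 gf 26.4 q [-0.09  0.45 -0.43  1.59  0.2   1.15 -0.83]
[-0.09197868  0.72777821  0.49879697]
```

```bash
python3 -m crank '[[[0,0,0,0,0.2],[0,0,0,0,0.2],[0,0,0,0,0.2],[0,0,-15,0,0.2],[0,0,-30,0,0.2],[0,0,-30,0,0.2],[0,0,-30,0,0.2],[-36,0,0,0,0.2],[-36,0,0,0,0.2],[-36,0,0,0,0.2]]]'
python3 -m crank '[[[-36,0,0,0,0.2],[-36,0,0,0,0.2],[-36,0,0,0,0.2],[-36,0,0,0,0.2],[-36,0,0,0,0.2],[-36,0,0,0,0.2],[-36,0,0,0,0.2],[-36,0,0,0,0.2],[-36,0,0,0,0.2],[0,0,0,0,0.2]]]'
python3 - <<'E'
from h import *
st();wings()
i=get_image("scene")["pixels"]; cv2.imwrite("pics/20s.png",i[:,:,::-1])
h=cv2.cvtColor(i,cv2.COLOR_RGB2HSV); m=cv2.inRange(h,(10,120,60),(25,255,255))
for n in SC:
    p=proj("scene",lidpt(Q,*SC[n],.03))[0]; k=np.argwhere(m)[:,::-1].astype(float); k=k[np.hypot(*(k-p).T)<13]
    w,v=np.linalg.eigh(np.cov((k-k.mean(0)).T)) if len(k)>8 else (0,np.zeros((2,2)))
    g=np.linspace(1.6,2.2,61); o=lidpt(Q,*SC[n],.03); e=[]
    for s in g:
        a=3.389-s; d=proj("scene",np.array([o+[.02*np.cos(a),.02*np.sin(a),0],o-[.02*np.cos(a),.02*np.sin(a),0]])); d=d[0]-d[1]; e.append(abs(d[0]*v[1,1]-d[1]*v[0,1])/np.hypot(*d))
    print(n,len(k),"scene s",g[int(np.argmin(e))])
E
```

```text
time: 58.27
position: [0.5768, 0.1369, 0.1944]
tool_rot: [2.497, 1.905, 0.001]
ft_force: [0.1, -1.5, -0.2]
grip_width: 0.398
grip_force: 0.0
time: 59.1
position: [0.4876, -0.1839, 0.1939]
tool_rot: [2.509, 1.887, -0.007]
ft_force: [0.4, -2.0, 0.2]
grip_width: 0.398
grip_force: 0.0
t 59.1 p [ 487.6 -183.9  193.9] yaw_y -0.281 zt [-0.002 -0.004 -1.   ] F [ 0.4 -2.   0.2] w 34.6 gf 0.0 q [ 0.47  0.07 -0.17  1.8   0.02  1.27  0.01]
1 35 s 1.98
2 33 s 2.0
3 34 s 1.96
4 34 s 2.05
1 79 scene s 1.6
2 87 scene s 1.6
3 87 scene s 1.6400000000000001
4 79 scene s 1.6500000000000001
```

```bash
python3 -m crank '[[[36,0,0,0,1],[36,0,0,0,1],[36,0,0,0,1],[36,0,0,0,1],[36,0,0,0,1],[36,0,0,0,1],[36,0,0,0,1],[36,0,0,0,1],[36,0,0,0,1],[0,0,0,0,1]]]' 10
python3 -c "
from h import *
go(np.r_[lidpt(Q,.118,0,.008)[:2],.085],-.27)"
```

```text
time: 60.03
position: [0.5761, 0.1498, 0.1941]
tool_rot: [-2.482, -1.917, -0.007]
ft_force: [-1.4, 1.8, 0.6]
grip_width: 0.005
grip_force: 0.0
t 60.03 p [576.1 149.8 194.1] yaw_y -0.256 zt [-0.     0.007 -1.   ] F [-1.4  1.8  0.6] w 0.5 gf 0.0 q [ 0.08  0.25 -0.44  1.62  0.1   1.29 -0.63]
shift [ 12.2 -80.3 109.4] turn 0.014 (alt -3.128 )
```

```bash
python3 -m crank '[[[4,-26,0,0,1],[4,-27,0,0,1],[4,-27,0,0,1],[0,0,30,0,1],[0,0,30,0,1],[0,0,30,0,1],[0,0,15,0,1],[0,0,2,0,1],[0,0,0,0,1]]]'
for i in 1 2 3 4; do python3 -m crank '[[[0,0,2,0,1],[0,0,1,0,1],[0,0,0,0,1]]]' | grep -E "posit|ft_f"; done
```

```text
time: 60.78
position: [0.502, 0.1715, 0.0864]
tool_rot: [-2.496, -1.905, 0.003]
ft_force: [0.6, -0.3, 0.5]
grip_width: 0.006
grip_force: 0.0
position: [0.504, 0.171, 0.0853]
ft_force: [-0.7, 0.1, -0.3]
position: [0.5032, 0.1705, 0.0812]
ft_force: [0.5, -0.8, 0.6]
position: [0.5029, 0.1704, 0.0778]
ft_force: [-1.0, 0.6, -0.3]
position: [0.5034, 0.1706, 0.0764]
ft_force: [-2.9, -0.3, 8.6]
```

Contact is at z≈76.4 mm against a nominal shut height of 76 mm, so the cover is shut. I'll retreat, check the wings once more and hand in.

```bash
python3 -m crank '[[[0,0,1,0,1],[0,0,0,0,1],[0,0,-10,0,1],[0,0,-30,0,1],[0,0,-35,0,1],[0,0,-35,0,1],[0,0,-20,0,1],[-36,0,0,0,1],[-36,0,0,0,1],[-36,0,0,0,1]]]'
python3 -m crank '[[[-36,0,0,0,1],[-36,0,0,0,1],[-36,0,0,0,1],[-36,0,0,0,1],[-36,0,0,0,1],[-36,0,0,0,1],[0,0,0,0,1],[0,0,0,0,1],[0,0,0,0,1]]]'
python3 - <<'E'
from h import *
from bench import job
st();wings()
print(job.close_job())
E
```

```text
time: 62.62
position: [0.4743, 0.0658, 0.2048]
tool_rot: [2.497, 1.906, 0.002]
ft_force: [0.4, -1.1, -0.1]
grip_width: 0.006
grip_force: 0.0
time: 63.37
position: [0.4173, -0.1411, 0.2043]
tool_rot: [-2.499, -1.904, -0.001]
ft_force: [-0.1, 0.6, 0.3]
grip_width: 0.009
grip_force: 0.0
t 63.37 p [ 417.3 -141.1  204.3] yaw_y -0.269 zt [ 0.     0.001 -1.   ] F [-0.1  0.6  0.3] w 0.8 gf 0.0 q [ 0.4  -0.11 -0.12  1.96 -0.01  1.29  0.01]
1 34 s 1.99
2 31 s 2.03
3 33 s 1.96
4 35 s 2.05
the job is handed in; nothing more can be done
None
```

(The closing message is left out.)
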